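Turn three chocolate bars out of their mould

ROBOT

A 6-joint arm with a two-finger parallel gripper is mounted at the origin on a cart in front of the work surface, level with it; the furniture and walls round the work are solid. World frame = base frame: x ahead of the robot, y to its left, z up, the work surface at z = 0. Lengths are in mm, angles in rad, forces in N, time in s.
With the tool pointing down it reaches from about 300 to 775 mm from the base axis. Payload 14.6 kg.
Tool frame: the origin (TCP) lies at the very end of the fingers, on their centre line; the grasp point (between the pads) lies 19 mm behind it; z points along the fingers, y is the line along which they close (so a half turn about z gives the same grasp; the last joint's range is limited). The gripper opens to 94 mm and grips with 3 to 60 N. Pads are 16 mm wide; open, the fingers measure 119 mm over their backs; the gripper's body (75 mm by 177 mm) begins 78 mm behind the grasp point.
Start: joints at [-1.285, 0.3, 1.521, -0, 1.321, -0.067], TCP at [190.032, -516.117, 205.446] pointing down, gripper open.
Joint ranges: [-3.03, 3.03], [-0.79, 2.21], [0.23, 2.52], [-1.04, 4.18], [0, 3.07], [-2.55, 2.55]. Speed limits (rad/s): [2.22, 2.22, 2.57, 3.14, 3.14, 3.14].

INTERFACE

Orientations are given as [roll, pitch, yaw] about the fixed x, y, z axes, in that order (R = Rz(yaw) Ry(pitch) Rx(roll)).
In Python, from cell import manip, optics, workorder gives the robot as it stands.
- The arm moves only by the tool step_arm, never from a script. Its argument "increments" is a list that holds one entry, the list of rows, each a list of 7 numbers: the turn, a rotation vector about the tool's x, y, z as a fraction of full scale, then the shift along the tool's x, y, z as a fraction of full scale, then the closure, from -1 (fully open) to 1 (shut). In form: [[[wx, wy, wz, tx, ty, tz, fingers], ...]]. A call has 1 to 5 rows; each row shifts and turns the commanded pose from where the row before left it, along the tool's axes as they then stand; what a row does not reach is not made up. Full scale, the value 1, is 40 mm for a shift and 45 degrees for a turn. A row lasts 1/10 s, in which the tool goes at most 50 mm and 8.59 degrees, less where a joint would pass 70% of its speed; a pose out of reach is approached as far as the arm can. A call with a number of a shift or a turn outside -1 to 1 is refused whole. A call with a gripper value outside its range is refused whole. The fingers move at their own pace and stop on an object; "newtons" is the grip in N (left out, the last holds). Time passes only in rows, so rows that do not move let the fingers close. It gives the time, the measured TCP pose, the force, the opening and the grip force at its end, in the units of the state.
- manip.read_state(): the state, without advancing time (a new reading comes with each control period).
- optics.camera(name): name is "scene" or "top" or "wrist"; returns a dict with "frame" (480x640x3 uint8, red, green, blue), "range_z" (480x640 float32, mm along the optical axis (not along the pixel's ray), 0 where there is no reading), "mtx" (3x3 intrinsics, pixels), "cam_to_world" (4x4, takes a point from camera to world coordinates). Camera axes: x right, y down, z forward; pixel columns grow to the right and rows downward; lengths in mm; the calibration is good to about 2 mm. A picture is of the moment at which its call begins.
- workorder.sign_off(): hands the job in; it is judged then, once.
The state is a dict: "clock": time; "joints": joint angles; "qd": joint speeds; "effort": joint torques, N m; "eef_pos": TCP position; "eef_rot": TCP orientation; "wrist_force": force on the tool from outside, world axes, zero at the start; "moment": the same for the moment, N m; "finger_gap": finger opening in mm; "finger_force": force on a finger pad.
Only numpy, scipy, OpenCV 4.12 (cv2) and the standard library are available. Lean on these libraries where they do the work, as an engineer would, in place of code of your own. Each camera call takes 0.05 s, during which the arm holds its last target. There are 200 camera calls.

TASK

Fetch the filled chocolate mould from under the low worktop shelf, turn it upside down on the chopping board and rap it there until all three bars have dropped out of it. Then take the empty mould off and leave it lying right way up on the worktop, off the board, with the three bars lying flat on the board. Do not knock the other things about.

Things in the scene. Friction and masses are not known exactly. Their poses are not given: they have to be found in the camera images.
- mould_mid (a point): White plastic mould, 105 x 100 x 36 mm (x, y, z) without its handle, about 0.4 kg empty, with three long open pockets side by side across x. The point is its centre, 18 mm above its underside. z points out of the pockets' open side (up at the start, as it lies on the worktop under the shelf), y towards its handle, x along the handle.
- handle (a point): Centre of the mould's handle: dark wooden roller, 18 mm thick, 58 mm long along the mould's x, turning freely on a 6 mm wire loop, so the mould swings when hung from it. It lies 96 mm from the mould's centre along +y, level with it (18 mm above what the mould lies on, either way up). 37 mm free to the mould's end wall; the loop's arms run at x = -40 and 40 mm. Axes as mould_mid.
- mould_end (a point): Middle of the mould's far end wall, 146 mm from the roller along -y, 18 mm from underside and rim; axes as mould_mid. This end is a flat 36 mm wide on which the mould can be stood and tipped over to either face. A good rap: mould upside down, this end on the board, the handle end lifted 45 mm and let fall. One or several are needed.
- bar0_mid (a point): Centre of the chocolate bar in the pocket on the mould's -x side, 26 x 84 x 16 mm (x, y, z), 0.045 kg. At the start at -1 mm in the mould's z, its back 11 mm below the rim; at +10 mm when it has dropped out under the upturned mould on the board. The pocket pinches it: it stays in when turned over gently and slips out some mm at each sharp knock of the rim; it may come out one end first.
- bar1_mid (a point): Centre of the bar in the middle pocket, same as bar0.
- bar2_mid (a point): Centre of the bar in the pocket on the mould's +x side, same as bar0.
- board_top (a point): Centre of the top face of the wooden chopping board, which does not move: 140 x 220 mm (its x, y), 14 mm thick, on the worktop (z = 0). To its left (+y), in front of the hob, the worktop is free: from 30 mm beyond the board to y = 0.30, x = 0.41 to 0.54.
- riser_edge (a point): Middle of the lower front edge of the low wooden worktop shelf (fixed): 540 mm wide (its y), 190 mm deep behind this edge, underside 156 mm above the worktop, on four 16 mm legs 20 mm in from its corners, jars on top. The mould lies partly under it, its roller 5 to 40 mm behind this edge: a tool pointing straight down does not get in, one leaning back to the robot by about 35 degrees does.
- tumbler: A small clear drinking glass, 50 x 58 mm; stays where it is. Origin under its centre.
- mug: A small dark two-tone mug, 54 mm high; stays where it is. Origin under its centre.
- garlic: A garlic bulb, 56 mm; stays where it is. Origin under its centre.
- tin: A small food tin, 58 x 72 mm, under the left part of the low shelf; stays where it is. Origin under its centre.

How it is judged:
By the outcome, as a careful person would: the job done as asked, in the order asked, and still so for the second after the job is handed in, with the robot touching nothing.
It also fails if it takes over 72 s, if anything falls off the work surface, if the arm or the gripper's body presses on something with over 40 N, if the wrist force passes 120 N, or if a joint passes its speed limit or range.

## Working session

There is one attempt and no reset: what is moved stays moved. The work goes in short steps, Python scripts to look and compute and a tool call to move; the robot and the scene stay as the last step left them, time stands still between calls to the robot, and variables do not carry over. Pictures are saved under pics/ and viewed, at most 10 in all, crops included, and the job is handed in when it is done.

Besides the shell and the picture viewer there is one more tool, called after "Request:" in YAML: its name, and indented under it one key for each argument. step_arm: Moves the arm, as the interface text tells. Its arguments: {"type":"object","properties":{"increments":{"type":"array","items":{"type":"array","items":{"type":"array","items":{"type":"number"}}}},"newtons":{"type":"number"}},"required":["increments"]}

```bash
ls; mkdir -p pics
python3 - <<'E'
from cell import manip, optics
import cv2,numpy as np
print(manip.read_state())
ims=[]
for n in ("scene","top"):
    c=optics.camera(n); np.savez(f'pics/{n}0.npz',**c)
    cv2.imwrite(f'pics/{n}0.png',c["frame"][:,:,::-1]); print(n,c["mtx"],c["cam_to_world"].round(3))
E
```

```text
pics
{'clock': 0.0, 'joints': array([-1.28458581e+00,  3.00462669e-01,  1.52158636e+00, -3.44459289e-05,
        1.32066706e+00, -6.66192383e-02]), 'qd': array([-0.00181468,  0.00101862,  0.00076565,  0.00091183, -0.00110604,
        0.00122962]), 'effort': array([ 2.66431867e-03, -5.31801867e+01, -3.52738202e+01,  7.09397555e-02,
        2.43992714e-02, -8.99324527e-05]), 'eef_pos': array([ 189.96116191, -515.87998981,  204.8887119 ]), 'eef_rot': array([-3.14046949e+00, -4.14968599e-05,  3.52838279e-01]), 'wrist_force': array([-0.52046561, -0.19353139,  0.73771178]), 'moment': array([0.02977105, 0.0145785 , 0.03046868]), 'finger_force': 0.0, 'finger_gap': 93.72810499521856}
scene [[496.98326382   0.         310.79522791]
 [  0.         496.98326382 240.35970211]
 [  0.           0.           1.        ]] [[ 4.19000e-01 -4.59000e-01  7.83000e-01 -6.70366e+02]
 [-9.08000e-01 -1.88000e-01  3.75000e-01 -6.75329e+02]
 [-2.50000e-02 -8.68000e-01 -4.96000e-01  8.93189e+02]
 [ 0.00000e+00  0.00000e+00  0.00000e+00  1.00000e+00]]
top [[595.51764909   0.         318.48321812]
 [  0.         595.51764909 243.63089727]
 [  0.           0.           1.        ]] [[ 7.800000e-02 -8.880000e-01  4.530000e-01 -1.999370e+02]
 [-9.970000e-01 -6.600000e-02  4.400000e-02 -1.403140e+02]
 [-9.000000e-03 -4.550000e-01 -8.900000e-01  1.616751e+03]
 [ 0.000000e+00  0.000000e+00  0.000000e+00  1.000000e+00]]
```

View pics/scene0.png

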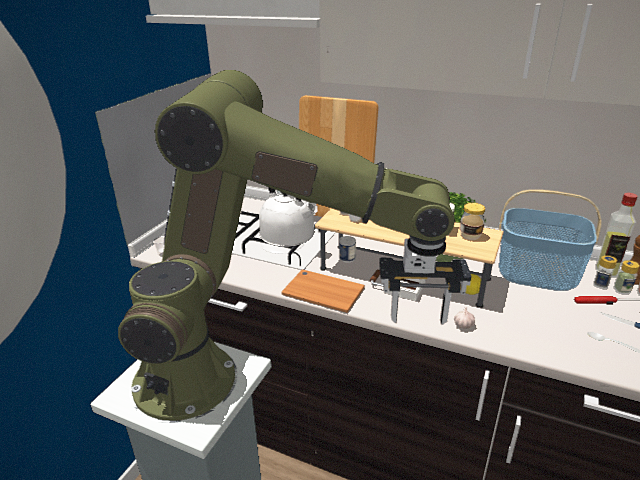

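View pics/top0.png

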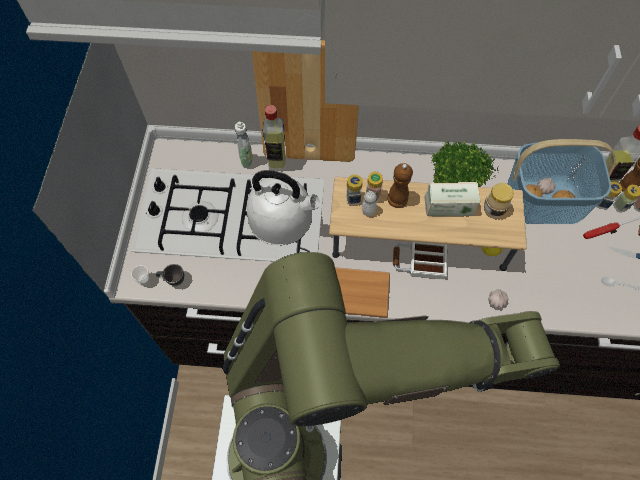

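```bash
cat > h.py <<'E'
import numpy as np,cv2
def load(n): return dict(np.load(f'pics/{n}.npz'))
def cloud(c):
    v,u=np.mgrid[0:480,0:640]; z=c["range_z"]; K=c["mtx"]
    p=np.stack([(u-K[0,2])/K[0,0]*z,(v-K[1,2])/K[1,1]*z,z],-1)
    T=c["cam_to_world"]; w=p@T[:3,:3].T+T[:3,3]; w[z<=0]=np.nan; return w
def crop(c,u0,u1,v0,v1,k,f): cv2.imwrite(f,cv2.resize(c["frame"][v0:v1,u0:u1,::-1],None,fx=k,fy=k,interpolation=cv2.INTER_CUBIC))
E
python3 - <<'E'
from h import *
c=load('top0'); w=cloud(c)
a=c["frame"][225:325,330:450,::-1]; b=load('scene0')["frame"][225:325,280:400,::-1]
cv2.imwrite('pics/crop0.png',np.hstack([cv2.resize(x,None,fx=3.3,fy=5.5,interpolation=2) for x in(a,b)]))
for p in [(395,245),(395,258),(395,270),(404,258),(411,243),(447,246),(447,276),(411,273),(430,258),(430,251),(430,265),(388,273),(388,314),(340,270),(500,298),(528,245),(332,234),(430,243)]: print(p,w[p[1],p[0]].round(0))
E
```

```text
(395, 245) [ 640. -294.   -8.]
(395, 258) [ 580. -292.   24.]
(395, 270) [ 553. -295.   -2.]
(404, 258) [ 598. -322.   -8.]
(411, 243) [ 634. -339.   22.]
(447, 246) [ 646. -451.   -3.]
(447, 276) [ 545. -449.   -2.]
(411, 273) [ 534. -339.   25.]
(430, 258) [ 586. -395.   27.]
(430, 251) [ 610. -395.   26.]
(430, 265) [ 566. -395.   21.]
(388, 273) [ 536. -274.   10.]
(388, 314) [ 415. -278.   -8.]
(340, 270) [ 533. -132.   16.]
(500, 298) [ 466. -587.   46.]
(528, 245) [ 668. -697.   -5.]
(332, 234) [ 569. -104.  169.]
(430, 243) [ 635. -395.   29.]
```

View pics/crop0.png

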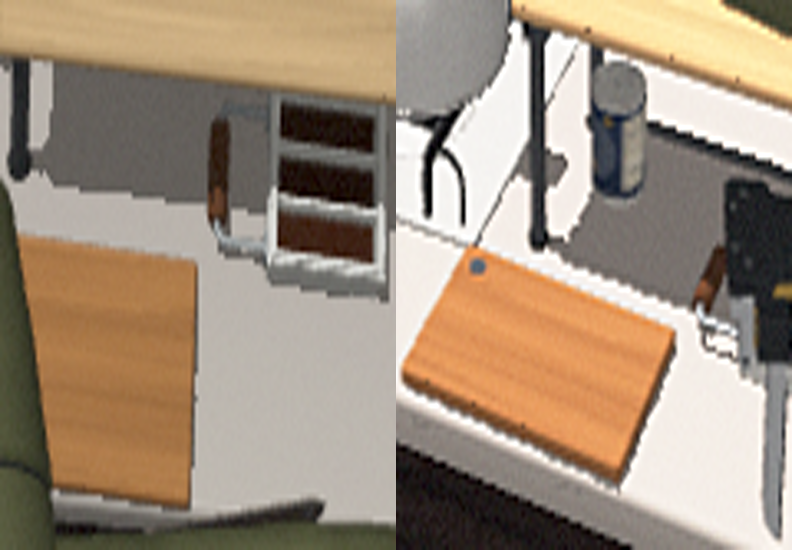

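Run:
```python
from h import *
for n,box in (('top0',(385,402,244,272)),('scene0',(366,382,265,290))):
    c=load(n); w=cloud(c); u0,u1,v0,v1=box
    f=c["frame"].astype(int); m=np.zeros((480,640),bool); m[v0:v1,u0:u1]=True
    m&=(f[...,0]-f[...,2]>25)&(f[...,0]<170)
    p=w[m]; print(n,'roller',m.sum(),np.nanmedian(p,0).round(1),np.nanmin(p,0).round(),np.nanmax(p,0).round())
    # board
    g=(f[...,0]-f[...,2]>70)&(w[...,2]>0)&(w[...,2]<28)&(w[...,0]>380)&(w[...,0]<560)&(w[...,1]<-20)&(w[...,1]>-300)
    q=w[g]; print('board',g.sum(),np.percentile(q,[1,50,99],axis=0).round(1).tolist())
    r=cv2.minAreaRect(q[:,:2].astype(np.float32)); print(r)
    s=(f[...,0]-f[...,2]>40)&(w[...,2]>150)&(w[...,2]<185)&(w[...,0]>500)&(w[...,0]<900)
    for y in range(-600,-100,100):
        k=s&(abs(w[...,1]-y)<15); print('edge',y,np.percentile(w[...,0][k],[1,5]).round(), end=' ')
    print()
c=load('top0'); w=cloud(c); f=c["frame"].astype(int)
m=np.zeros((480,640),bool); m[235:285,400:452]=True
m&=(w[...,2]>14)&(w[...,2]<60); q=w[m]; q=q[q[:,1]<-335]; print('mould',len(q),np.median(q,0),cv2.minAreaRect(q[:,:2].astype(np.float32)),np.percentile(q,[1,99],axis=0).round(1))
# reproject check: project a 3D point to both
for P in ([583,-294,18],[583,-391,36]):
  for n in('top0','scene0'):
    c=load(n);T=np.linalg.inv(c["cam_to_world"]);p=T[:3,:3]@np.array(P)+T[:3,3];k=c["mtx"]@p;print(P,n,(k[:2]/k[2]).round(1))
```

```text
top0 roller 72 [ 581.4 -294.1   25.8] [ 559. -301.   13.] [ 613. -286.   36.]
board 2082 [[402.7, -273.3, 3.6], [474.0, -206.1, 13.1], [538.6, -127.3, 22.4]]
((471.38482666015625, -196.47137451171875), (157.1116180419922, 140.86456298828125), 88.58208465576172)
edge -600 [566. 569.] edge -500 [567. 569.] edge -400 [567. 571.] edge -300 [569. 573.] edge -200 [569. 572.] 
scene0 roller 57 [ 581.1 -295.    22.5] [ 555. -301.   16.] [ 612. -285.   28.]
board 1986 [[399.1, -272.6, 4.6], [461.1, -171.5, 11.5], [538.9, -59.1, 16.5]]
((471.94989013671875, -165.13864135742188), (221.5360107421875, 151.97398376464844), 88.58062744140625)
edge -600 [561. 564.] edge -500 [563. 566.] Traceback (most recent call last):
  File "<stdin>", line 13, in <module>
    return _quantile_unchecked(
        a, q, axis, out, overwrite_input, method, keepdims, weights)
    return _ureduce(a,
                    func=_quantile_ureduce_func,
    ...<5 lines>...
                    overwrite_input=overwrite_input,
                    method=method)
    r = func(a, **kwargs)
    result = _quantile(arr,
                       quantiles=q,
    ...<2 lines>...
                       out=out,
                       weights=wgt)
    slices_having_nans = np.isnan(arr[-1, ...])
                                  ~~~^^^^^^^^^
IndexError: index -1 is out of bounds for axis 0 with size 0
```

Request:
step_arm:
  increments:
    - [[0,0,0.15,0,0,0,-0.06],[0,0,0.15,0,0,0,-0.06],[0,0,0.15,0,0,0,-0.06],[0,0,0,0.75,-0.555,0.14,-0.06],[0,0,0,0.75,-0.555,0.14,-0.06]]

```text
clock: 0.6
eef_pos: [250.2, -471.3, 193.7]
eef_rot: [-3.141, 0.0, -0.003]
wrist_force: [0.9, 0.2, -0.3]
finger_gap: 57.6
finger_force: 0.0
```

Request:
step_arm:
  increments:
    - [[0,0,0,0.75,-0.555,0.14,-0.06],[0,0,0,0.75,-0.555,0.14,-0.06],[0,0,0,0.75,-0.555,0.14,-0.06],[0,0,0,0.75,-0.555,0.14,-0.06],[0,0,0,0.75,-0.555,0.14,-0.06]]

```text
clock: 1.1
eef_pos: [401.2, -359.7, 165.8]
eef_rot: [-3.141, 0.0, -0.001]
wrist_force: [-0.2, -0.7, -0.2]
finger_gap: 50.0
finger_force: 0.0
```

Request:
step_arm:
  increments:
    - [[0,0,0,0.75,-0.555,0.14,-0.06],[0,0,0,0.75,-0.555,0.14,-0.06],[0,0,0,0.75,-0.555,0.14,-0.06],[0,0,0,0,0,0,-0.06],[0,0,0,0,0,0,-0.06]]

```text
clock: 1.6
eef_pos: [490.2, -293.8, 148.9]
eef_rot: [-3.141, 0.001, 0.001]
wrist_force: [-0.1, -0.2, 0.0]
finger_gap: 50.0
finger_force: 0.0
```

Request:
step_arm:
  increments:
    - [[0,0.156,0,0,0,0,-0.06],[0,0.156,0,0,0,0,-0.06],[0,0.156,0,0,0,0,-0.06],[0,0.156,0,0,0,0,-0.06],[0,0.156,0,0,0,0,-0.06]]

```text
clock: 2.1
eef_pos: [489.1, -295.8, 150.3]
eef_rot: [3.138, -0.618, -0.002]
wrist_force: [0.9, -0.2, 0.1]
finger_gap: 50.1
finger_force: 0.0
```

Run:
```python
from cell import manip, optics
import cv2,numpy as np
c=optics.camera('wrist'); np.savez('pics/wrist1.npz',**c); cv2.imwrite('pics/wrist1.png',c["frame"][:,:,::-1])
s=manip.read_state()
for k in('clock','joints','eef_pos','eef_rot','finger_gap'):print(k,np.round(s[k],3))
from scipy.spatial.transform import Rotation as R
print(R.from_euler('xyz',s['eef_rot']).as_matrix().round(3))
```

```text
clock 2.15
joints [-0.811  0.192  1.931  0.725  0.693  0.268]
eef_pos [ 488.508 -294.728  148.942]
eef_rot [ 3.141e+00 -6.260e-01 -2.000e-03]
finger_gap 49.797
[[ 0.81  -0.002  0.586]
 [-0.001 -1.    -0.002]
 [ 0.586  0.001 -0.81 ]]
```

View pics/wrist1.png

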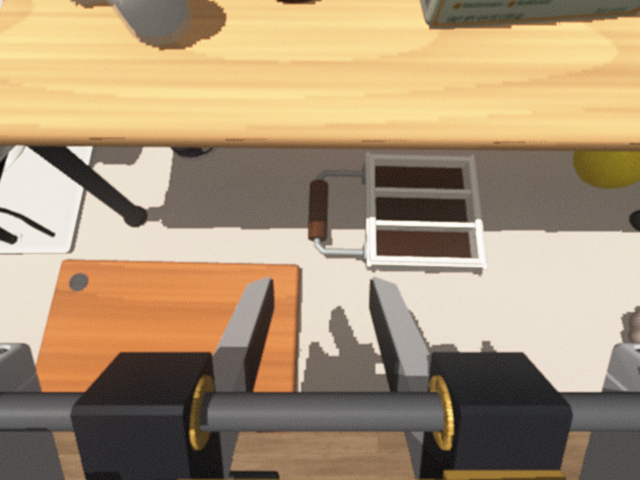

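The wrist view shows the roller at about (318, 210), its ends at (319, 182) and (317, 240). The mould is right of it and square to the axes, and the shelf edge runs along row ~145.

Run:
```python
from h import *
c=load('wrist1'); w=cloud(c); f=c["frame"].astype(int)
m=np.zeros((480,640),bool); m[178:242,308:330]=True
m&=(f[...,0]-f[...,2]>20)&(f[...,0]<170)
p=w[m]; v,u=np.nonzero(m); print('roller px',u.mean(),v.mean(),np.nanmedian(p,0).round(1),np.nanpercentile(p,[2,98],axis=0).round(1))
# triangulate centre rays: wrist vs top
def ray(c,u,v):
    K,T=c["mtx"],c["cam_to_world"]; d=T[:3,:3]@np.array([(u-K[0,2])/K[0,0],(v-K[1,2])/K[1,1],1]); return T[:3,3],d/np.linalg.norm(d)
t=load('top0'); ft=t["frame"].astype(int); mt=np.zeros((480,640),bool); mt[244:272,385:402]=True
mt&=(ft[...,0]-ft[...,2]>25)&(ft[...,0]<170); vt,ut=np.nonzero(mt)
(a,d),(b,e)=ray(c,u.mean(),v.mean()),ray(t,ut.mean(),vt.mean())
s=np.linalg.lstsq(np.c_[d,-e],b-a,rcond=None)[0]; print('tri',(a+s[0]*d).round(1),(b+s[1]*e).round(1))
vs=np.array([q for q in range(183,240,6)]); print([ (q,round(u[v==q].mean(),1)) for q in vs if (v==q).any()])
for q in [(375,180),(375,225),(475,180),(475,225),(372,266),(482,266),(300,270),(296,388),(62,262),(420,147),(200,146)]: print(q,w[q[1],q[0]].round(0))
```

```text
roller px 318.0772425249169 209.12292358803987 [ 590.1 -293.9   25.1] [[ 562.4 -304.5   -0.7]
 [ 632.3 -283.8   27.4]]
tri [ 598.9 -293.8    3.1] [ 595.7 -296.1    1.8]
[(np.int64(183), np.float64(319.0)), (np.int64(189), np.float64(318.0)), (np.int64(195), np.float64(318.5)), (np.int64(201), np.float64(318.0)), (np.int64(207), np.float64(318.6)), (np.int64(213), np.float64(317.0)), (np.int64(219), np.float64(316.3)), (np.int64(225), np.float64(317.6)), (np.int64(231), np.float64(318.0)), (np.int64(237), np.float64(317.6))]
(375, 180) [ 621. -349.   21.]
(375, 225) [ 570. -344.   36.]
(475, 180) [ 614. -439.   36.]
(475, 225) [ 571. -434.   34.]
(372, 266) [ 537. -343.   18.]
(482, 266) [ 533. -435.   33.]
(300, 270) [ 536. -277.    8.]
(296, 388) [ 434. -275.   -1.]
(62, 262) [543. -59.  13.]
(420, 147) [ 569. -352.  163.]
(200, 146) [ 571. -228.  161.]
```

Request:
step_arm:
  increments:
    - [[0,0,0,0,0,0.75,-0.06],[0,0,0,0,0,0.75,-0.06],[0,0,0,0,0,0.75,-0.06],[0,0,0,0,0,0.75,-0.06],[0,0,0,0,0,0.5,-0.06]]
  newtons: 30

```text
clock: 2.65
eef_pos: [570.7, -294.7, 33.3]
eef_rot: [-3.141, -0.61, -0.001]
wrist_force: [-0.0, -0.1, -0.2]
finger_gap: 50.5
finger_force: 0.0
```

Request:
step_arm:
  increments:
    - [[0,0,0,0.05,0,0.5,-0.06],[0,0,0,0,0,0.3,-0.06],[0,0,0,0,0,0,-0.06]]

```text
clock: 2.95
eef_pos: [590.5, -294.3, 8.8]
eef_rot: [-3.14, -0.611, -0.001]
wrist_force: [0.3, -0.3, -0.2]
finger_gap: 50.0
finger_force: 0.0
```

Request:
step_arm:
  increments:
    - [[0,0,0,0,0,0,1],[0,0,0,0,0,0,1],[0,0,0,0,0,0,1],[0,0,0,0,0,0,1],[0,0,0,0,0,0,1]]

```text
clock: 3.45
eef_pos: [590.7, -294.3, 10.3]
eef_rot: [-3.141, -0.613, -0.001]
wrist_force: [-3.3, 1.9, 5.4]
finger_gap: 17.2
finger_force: 29.9
```

Request:
step_arm:
  increments:
    - [[0,0,0,0.12,0,-0.17,1],[0,0,0,0.12,0,-0.17,1],[0,0,0,0.12,0,-0.17,1],[0,0,0,-0.2,0,-0.14,1],[0,0,0,-0.2,0,-0.14,1]]
  newtons: 50

```text
clock: 3.95
eef_pos: [570.7, -294.0, 35.1]
eef_rot: [3.141, -0.613, 0.001]
wrist_force: [2.5, -0.4, -1.3]
finger_gap: 17.0
finger_force: 50.0
```

Request:
step_arm:
  increments:
    - [[0,0,0,-0.36,0,-0.252,1],[0,0,0,-0.36,0,-0.252,1],[0,0,0,-0.36,0,-0.252,1],[0,0,0,-0.36,0,-0.252,1],[0,0,0,-0.36,0,-0.252,1]]

```text
clock: 4.45
eef_pos: [481.9, -293.8, 34.4]
eef_rot: [-3.141, -0.612, -0.001]
wrist_force: [2.4, -0.1, -2.2]
finger_gap: 16.9
finger_force: 50.0
```

Request:
step_arm:
  increments:
    - [[0,0,0,-0.2,0,-0.14,1],[0,0,0,0,0,0,1]]

```text
clock: 4.65
eef_pos: [472.4, -294.1, 34.4]
eef_rot: [-3.141, -0.612, -0.002]
wrist_force: [0.7, 1.9, -1.1]
finger_gap: 17.1
finger_force: 49.9
```

```bash
cat > look.py <<'E'
import sys; from cell import manip, optics
import cv2,numpy as np
for a in sys.argv[2:]:
    c=optics.camera(a); np.savez(f'pics/{a}{sys.argv[1]}.npz',**c); cv2.imwrite(f'pics/{a}{sys.argv[1]}.png',c["frame"][:,:,::-1])
s=manip.read_state()
for k in('clock','joints','eef_pos','eef_rot','finger_gap','wrist_force'):print(k,np.round(s[k],3))
E
python3 look.py 2 top wrist
python3 - <<'E'
from h import *
a=load('top2')["frame"][215:345,320:480,::-1];b=load('wrist2')["frame"][:,:,::-1]
cv2.imwrite('pics/c2.png',np.hstack([cv2.resize(a,(400,325)),cv2.resize(b,(400,325))]))
E
```

```text
clock 4.75
joints [-0.831  0.387  2.015  1.012  0.524 -0.104]
eef_pos [ 473.584 -294.293   34.555]
eef_rot [-3.141e+00 -6.130e-01 -1.000e-03]
finger_gap 17.065
wrist_force [-1.666  1.659 -2.285]
```

View pics/c2.png

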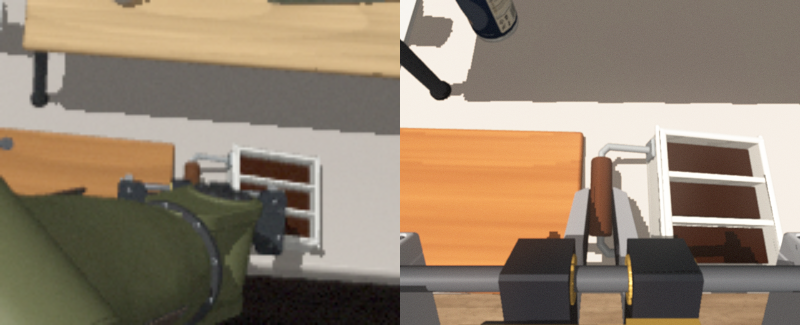

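Request:
step_arm:
  increments:
    - [[0,0,0,0.2,0.125,-0.287,1],[0,0,0,0.2,0.125,-0.287,1],[0,0,0,0.2,0.125,-0.287,1],[0,0,0,0.2,0.125,-0.287,1],[0,0,0,0.2,0.125,-0.287,1]]

```text
clock: 5.25
eef_pos: [473.7, -319.6, 105.0]
eef_rot: [3.141, -0.612, -0.001]
wrist_force: [-0.2, -1.5, -3.9]
finger_gap: 17.1
finger_force: 49.9
```

Request:
step_arm:
  increments:
    - [[0,0,0,0.2,0.125,-0.287,1],[0,0,0,0.2,0.125,-0.287,1],[0,0,0,0.2,0.125,-0.287,1],[0,0,0,0.2,0.125,-0.287,1],[0,0,0,0.1,0,-0.143,1]]

```text
clock: 5.75
eef_pos: [473.5, -339.5, 168.1]
eef_rot: [3.141, -0.613, -0.0]
wrist_force: [0.9, 1.5, -5.2]
finger_gap: 17.0
finger_force: 49.9
```

Request:
step_arm:
  increments:
    - [[0,0,0,0.1,0,-0.143,1],[0,0,0,0.1,0,-0.143,1],[0,0,0,0.1,0,-0.143,1],[0,0,0,0.1,0,-0.143,1],[0,0,0,0.1,0,-0.143,1]]

```text
clock: 6.25
eef_pos: [472.9, -339.1, 202.8]
eef_rot: [-3.141, -0.612, -0.001]
wrist_force: [-0.5, -0.3, -5.2]
finger_gap: 16.9
finger_force: 49.9
```

Request:
step_arm:
  increments:
    - [[0,0,0,0.1,0,-0.143,1],[0,0,0,0.1,0,-0.143,1],[0,0,0,0,0,0,1],[0,0,0,0,0,0,1],[0,0,0,0,0,0,1]]

```text
clock: 6.75
eef_pos: [472.8, -339.3, 216.1]
eef_rot: [-3.141, -0.612, -0.001]
wrist_force: [-0.8, -0.4, -5.3]
finger_gap: 16.9
finger_force: 49.9
```

```bash
python3 look.py 3 scene wrist
python3 - <<'E'
from h import *
a=load('scene3')["frame"][200:340,260:440,::-1];b=load('wrist3')["frame"][:,:,::-1]
cv2.imwrite('pics/c3.png',np.hstack([cv2.resize(a,(400,311)),cv2.resize(b,(400,311))]))
E
```

```text
clock 6.85
joints [-0.898  0.147  1.802  0.621  0.882  0.347]
eef_pos [ 472.829 -339.247  216.027]
eef_rot [-3.141e+00 -6.120e-01 -1.000e-03]
finger_gap 17.101
wrist_force [ 0.178 -0.444 -5.429]
```

View pics/c3.png

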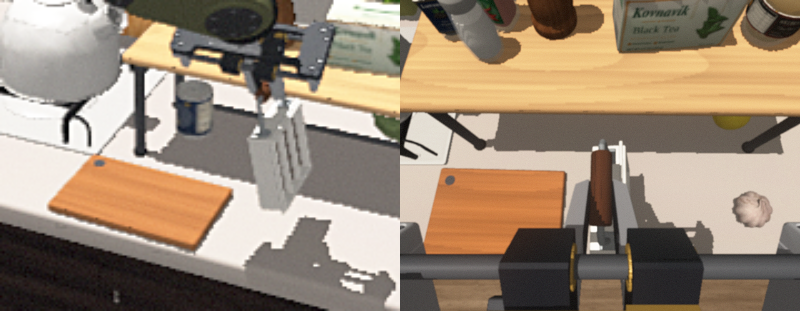

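Request:
step_arm:
  increments:
    - [[0,0,0,0,-0.15,0,1],[0,0,0,0,-0.3,0,1],[0,0,0,0,-0.45,0,1],[0,0,0,0,-0.6,0,1],[0,0,0,0,-0.6,0,1]]

```text
clock: 7.35
eef_pos: [472.7, -253.7, 216.3]
eef_rot: [-3.141, -0.613, -0.001]
wrist_force: [0.8, -0.3, -5.5]
finger_gap: 16.8
finger_force: 49.9
```

Request:
step_arm:
  increments:
    - [[0,0,0,0,-0.6,0,1],[0,0,0,0,-0.6,0,1],[0,0,0,0,-0.6,0,1],[0,0,0,0,-0.6,0,1],[0,0,0,0,-0.6,0,1]]

```text
clock: 7.85
eef_pos: [472.6, -133.5, 216.4]
eef_rot: [-3.141, -0.613, -0.001]
wrist_force: [0.4, -1.5, -6.5]
finger_gap: 16.7
finger_force: 49.9
```

Request:
step_arm:
  increments:
    - [[0,0,0,0,-0.5,0,1],[0,0,0,0,-0.35,0,1],[0,0,0,0,-0.2,0,1],[0,0,0,0,-0.15,0,1],[0,0,0,0,-0.1,0,1]]

```text
clock: 8.35
eef_pos: [472.8, -82.5, 216.4]
eef_rot: [-3.141, -0.613, -0.0]
wrist_force: [-0.3, 0.9, -4.3]
finger_gap: 16.8
finger_force: 49.9
```

Request:
step_arm:
  increments:
    - [[0,0,0,-0.1,0,0.143,1],[0,0,0,-0.1,0,0.143,1],[0,0,0,-0.1,0,0.143,1],[0,0,0,-0.1,0,0.143,1],[0,0,0,-0.1,0,0.143,1]]

```text
clock: 8.85
eef_pos: [473.0, -83.5, 180.6]
eef_rot: [-3.141, -0.612, -0.001]
wrist_force: [-0.2, 0.3, -4.9]
finger_gap: 17.2
finger_force: 49.9
```

Request:
step_arm:
  increments:
    - [[0,0,0,-0.1,0,0.143,1],[0,0,0,-0.05,0,0.072,1],[0,0,0,-0.05,0,0.072,1],[0,0,0,0,0,0,1],[0,0,0,0,0,0,1]]

```text
clock: 9.35
eef_pos: [473.3, -83.3, 167.7]
eef_rot: [3.142, -0.613, -0.001]
wrist_force: [1.0, 0.2, -5.2]
finger_gap: 17.0
finger_force: 49.9
```

```bash
python3 look.py 4 scene
python3 - <<'E'
from h import *
c=load('scene4'); w=cloud(c); m=(w[...,2]>8)&(w[...,2]<19)
# mould points low: above board
m=(w[...,2]>24)&(w[...,2]<120)&(w[...,0]>395)&(w[...,0]<540)&(w[...,1]>-200)&(w[...,1]<0)
q=w[m]; print(len(q),np.percentile(q,[2,98],axis=0).round(0))
for z in range(20,130,15):
    k=m&(abs(w[...,2]-z)<6); print(z,np.percentile(w[k],[5,95],axis=0).round(0)[:,:2].tolist() if k.any() else 0)
E
```

```text
clock 9.4
joints [-0.368 -0.105  2.185  0.428  0.52   0.889]
eef_pos [473.375 -83.357 167.811]
eef_rot [ 3.141e+00 -6.130e-01 -1.000e-03]
finger_gap 16.95
wrist_force [ 0.512  0.871 -5.343]
692 [[ 415. -106.   30.]
 [ 522.  -71.  116.]]
20 0
35 [[417.0, -106.0], [519.0, -77.0]]
50 [[416.0, -104.0], [520.0, -74.0]]
65 [[416.0, -104.0], [518.0, -73.0]]
80 [[417.0, -103.0], [522.0, -72.0]]
95 [[416.0, -102.0], [520.0, -73.0]]
110 [[416.0, -102.0], [519.0, -72.0]]
125 [[423.0, -99.0], [453.0, -93.0]]
```

Request:
step_arm:
  increments:
    - [[0,0,0,-0.07,0,0.1,1],[0,0,0,-0.05,0,0.072,1],[0,0,0,-0.03,0,0.043,1],[0,0,0,0,0,0,1]]

```text
clock: 9.8
eef_pos: [473.1, -83.2, 156.6]
eef_rot: [-3.141, -0.612, -0.001]
wrist_force: [0.4, -0.4, -5.2]
finger_gap: 17.1
finger_force: 49.9
```

Request:
step_arm:
  increments:
    - [[0,0,0,-0.03,0,0.043,1],[0,0,0,-0.03,0,0.043,1],[0,0,0,0,0,0,1]]

```text
clock: 10.1
eef_pos: [473.6, -83.5, 153.1]
eef_rot: [3.141, -0.614, -0.001]
wrist_force: [-1.5, -0.8, -2.9]
finger_gap: 17.2
finger_force: 49.9
```

Request:
step_arm:
  increments:
    - [[0,0,0,0,0.15,0,1],[0,0,0,0,0.25,0,1],[0,0,0,0,0.24,0,1],[0,0,0,-0.019,0.318,0.027,1],[0,0,0,-0.019,0.318,0.027,1]]

```text
clock: 10.6
eef_pos: [474.0, -135.6, 151.6]
eef_rot: [3.14, -0.616, 0.0]
wrist_force: [-2.7, 0.6, 1.4]
finger_gap: 17.0
finger_force: 49.9
```

Request:
step_arm:
  increments:
    - [[0,0,0,-0.057,0.305,0.082,1],[0,0,0,-0.057,0.305,0.082,1],[0,0,0,-0.086,0.283,0.123,1],[0,0,0,-0.086,0.283,0.123,1]]

```text
clock: 11.0
eef_pos: [475.0, -185.1, 133.4]
eef_rot: [3.134, -0.619, 0.001]
wrist_force: [-9.0, -9.6, 15.3]
finger_gap: 17.1
finger_force: 49.9
```

```bash
python3 look.py 5 scene
python3 - <<'E'
from h import *
c=load('scene5'); crop(c,240,420,200,335,4.4,'pics/c5.png')
E
```

```text
clock 11.05
joints [-0.625  0.056  2.13   0.706  0.539  0.41 ]
eef_pos [ 474.871 -186.149  132.582]
eef_rot [ 3.133 -0.619  0.   ]
finger_gap 17.303
wrist_force [-10.443 -12.282  17.957]
```

View pics/c5.png

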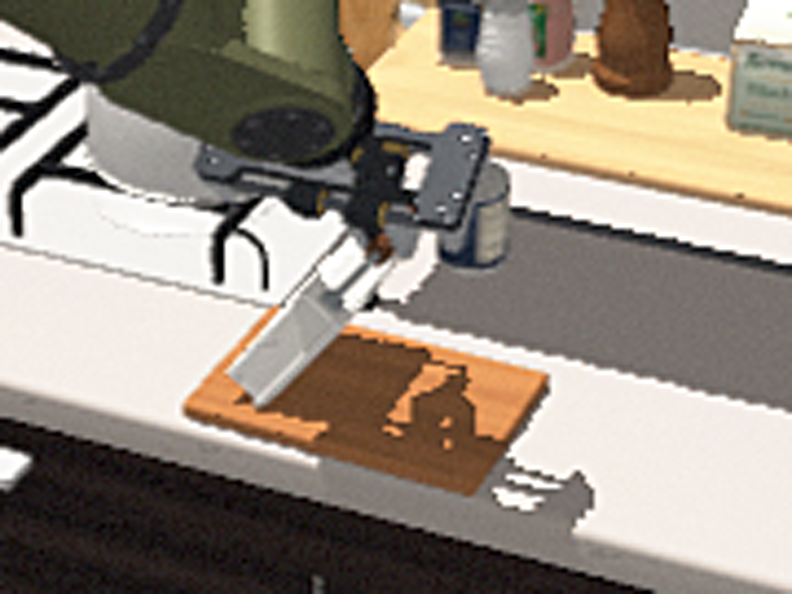

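The mould stands on its far edge at about (255, 400) in the crop and is tipped the right way, open face down. It is slightly compressed along its length, so I ease the handle outwards and then go on.

Request:
step_arm:
  increments:
    - [[0,0,0,0.02,0.1,-0.03,1],[0,0,0,0.01,0.05,-0.015,1],[0,0,0,0,0,0,1]]

```text
clock: 11.35
eef_pos: [473.3, -187.8, 132.5]
eef_rot: [3.141, -0.613, -0.001]
wrist_force: [-1.4, -0.6, 0.8]
finger_gap: 16.7
finger_force: 49.9
```

Request:
step_arm:
  increments:
    - [[0,0,0,-0.1,0.26,0.15,1],[0,0,0,-0.1,0.26,0.15,1],[0,0,0,0,0,0,1]]

```text
clock: 11.65
eef_pos: [473.5, -208.8, 117.5]
eef_rot: [3.141, -0.612, -0.001]
wrist_force: [-1.8, -2.2, 0.6]
finger_gap: 16.5
finger_force: 49.9
```

Request:
step_arm:
  increments:
    - [[0,0,0,-0.155,0.265,0.22,1],[0,0,0,-0.155,0.265,0.22,1],[0,0,0,-0.185,0.205,0.265,1],[0,0,0,-0.185,0.205,0.265,1],[0,0,0,0,0,0,1]]

```text
clock: 12.15
eef_pos: [473.3, -245.8, 69.6]
eef_rot: [-3.14, -0.611, -0.002]
wrist_force: [-1.5, -0.6, -1.4]
finger_gap: 16.9
finger_force: 49.9
```

```bash
python3 look.py 6 scene wrist
python3 - <<'E'
from h import *
a=load('scene6')["frame"][220:320,260:390,::-1];b=load('wrist6')["frame"][:,:,::-1]
cv2.imwrite('pics/c6.png',np.hstack([cv2.resize(a,(400,308)),cv2.resize(b,(400,308))]))
E
```

```text
clock 12.25
joints [-0.748  0.252  2.085  0.92   0.514  0.07 ]
eef_pos [ 473.626 -245.292   70.845]
eef_rot [-3.141e+00 -6.120e-01 -1.000e-03]
finger_gap 17.081
wrist_force [-1.066 -0.58  -3.111]
```

View pics/c6.png

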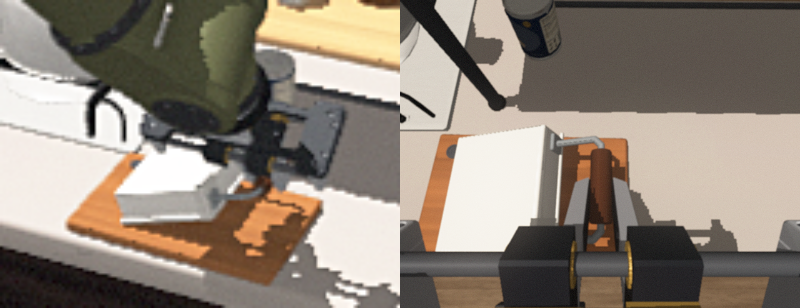

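Request:
step_arm:
  increments:
    - [[0,0,0,0,0.1,0,-0.17],[0,0,0,0,0.2,0,-0.17],[0,0,0,0,0,0,-0.17],[0,0,0,0,0,0,-0.17],[0,0,0,0,0,0,-0.17]]

```text
clock: 12.75
eef_pos: [473.6, -257.7, 70.7]
eef_rot: [3.142, -0.613, -0.001]
wrist_force: [-0.2, -0.5, -0.9]
finger_gap: 52.9
finger_force: 0.0
```

```bash
cat > m.py <<'E'
from h import *; import sys
n=sys.argv[1]
c=load('wrist'+n); w=cloud(c); f=c["frame"].astype(int)
ok=(w[...,0]>400)&(w[...,0]<545)&(w[...,1]<-40)&(w[...,1]>-300)
white=ok&(f.min(-1)>150)&(f.max(-1)-f.min(-1)<40)&(w[...,2]>20)&(w[...,2]<75)
q=w[white]; print('white',len(q),np.nanpercentile(q,[2,50,98],axis=0).round(1).tolist())
for y in range(-210,-90,15):
    k=white&(abs(w[...,1]-y)<5); print(y,np.median(w[...,2][k]).round(1) if k.any() else None,end='; ')
r=ok&(f[...,0]-f[...,2]>20)&(f[...,0]<130)&(w[...,2]>20)&(w[...,2]<100)
p=w[r]; print('\nbrown',len(p),np.nanpercentile(p,[5,50,95],axis=0).round(1).tolist())
E
python3 look.py 7 wrist; python3 m.py 7
```

```text
clock 12.8
joints [-0.77   0.267  2.065  0.916  0.529  0.056]
eef_pos [ 473.596 -257.673   70.634]
eef_rot [-3.142e+00 -6.130e-01 -1.000e-03]
finger_gap 53.935
wrist_force [-0.053 -0.412  0.683]
white 23665 [[432.7, -212.1, 48.4], [482.0, -159.7, 50.0], [524.5, -116.9, 51.3]]
-210 49.9; -195 50.0; -180 50.0; -165 50.0; -150 50.0; -135 50.0; -120 49.9; -105 None; 
brown 2796 [[448.2, -268.1, 34.6], [472.5, -259.8, 39.6], [500.5, -251.9, 41.7]]
```

Request:
step_arm:
  increments:
    - [[0,0,0,-0.215,0.05,0.307,0.02],[0,0,0,-0.215,0,0.307,0.02],[0,0,0,-0.215,0,0.307,0.02],[0,0,0,0,0,0,0.02]]

```text
clock: 13.2
eef_pos: [473.0, -259.1, 24.0]
eef_rot: [-3.139, -0.611, -0.002]
wrist_force: [1.1, -0.1, 0.2]
finger_gap: 46.2
finger_force: 0.0
```

Request:
step_arm:
  increments:
    - [[0,0,0,0,0,0,1],[0,0,0,0,0,0,1],[0,0,0,0,0,0,1],[0,0,0,0,0,0,1]]

```text
clock: 13.6
eef_pos: [473.8, -259.9, 26.1]
eef_rot: [3.141, -0.613, -0.0]
wrist_force: [0.9, 2.4, 1.4]
finger_gap: 17.5
finger_force: 16.3
```

Request:
step_arm:
  increments:
    - [[0,0,0,0.18,-0.05,-0.256,1],[0,0,0,0.18,-0.08,-0.256,1],[0,0,0,0.18,-0.1,-0.256,1],[0,0,0,0.18,-0.12,-0.256,1],[0,0,0,0,0,0,1]]

```text
clock: 14.1
eef_pos: [474.0, -245.5, 76.9]
eef_rot: [3.14, -0.614, 0.001]
wrist_force: [0.1, 0.5, -1.3]
finger_gap: 16.8
finger_force: 50.0
```

```bash
python3 look.py 8 scene;python3 - <<'E'
from cell import manip
import numpy as np
s=manip.read_state();print(s['moment'].round(3))
E
```

```text
clock 14.15
joints [-0.749  0.241  2.082  0.904  0.521  0.088]
eef_pos [ 473.881 -245.872   76.195]
eef_rot [ 3.14e+00 -6.14e-01  1.00e-03]
finger_gap 17.037
wrist_force [-0.747 -1.596 -0.106]
[-0.095  0.325 -0.13 ]
```

Request:
step_arm:
  increments:
    - [[0,0,0,0,0.1,0,-0.17],[0,0,0,0,0.25,0,-0.17],[0,0,0,0,0,0,-0.17],[0,0,0,0,0,0,-0.17],[0,0,0,0,0,0,0.02]]

```text
clock: 14.65
eef_pos: [473.5, -259.8, 75.4]
eef_rot: [-3.141, -0.612, -0.001]
wrist_force: [-0.1, -0.1, 0.4]
finger_gap: 45.9
finger_force: 0.0
```

```bash
python3 look.py 9 wrist; python3 m.py 9
```

```text
clock 14.7
joints [-0.774  0.259  2.06   0.898  0.54   0.075]
eef_pos [ 473.581 -259.695   75.463]
eef_rot [-3.141e+00 -6.120e-01 -1.000e-03]
finger_gap 45.729
wrist_force [ 0.161 -0.096 -0.167]
white 23485 [[430.5, -214.2, 48.4], [480.5, -161.6, 50.0], [524.1, -118.8, 51.3]]
-210 49.9; -195 50.0; -180 50.0; -165 50.0; -150 50.0; -135 50.0; -120 50.0; -105 None; 
brown 2784 [[448.3, -270.0, 33.3], [473.3, -261.8, 39.4], [501.3, -237.4, 41.9]]
```

Request:
step_arm:
  increments:
    - [[0,0,0,-0.23,0.05,0.33,0.02],[0,0,0,-0.23,0,0.33,0.02],[0,0,0,-0.23,0,0.33,0.02],[0,0,0,0,0,0,0.02]]

```text
clock: 15.1
eef_pos: [473.2, -261.0, 25.7]
eef_rot: [-3.139, -0.61, -0.002]
wrist_force: [0.2, 0.0, 0.1]
finger_gap: 46.0
finger_force: 0.0
```

Request:
step_arm:
  increments:
    - [[0,0,0,0,0,0,1],[0,0,0,0,0,0,1],[0,0,0,0,0,0,1],[0,0,0,0,0,0,1]]

```text
clock: 15.5
eef_pos: [474.0, -261.9, 28.0]
eef_rot: [3.141, -0.613, -0.0]
wrist_force: [0.1, 2.4, 1.3]
finger_gap: 17.7
finger_force: 15.4
```

Request:
step_arm:
  increments:
    - [[0,0,0,0.18,-0.05,-0.256,1],[0,0,0,0.18,-0.08,-0.256,1],[0,0,0,0.18,-0.1,-0.256,1],[0,0,0,0.18,-0.14,-0.256,1],[0,0,0,0,0,0,1]]

```text
clock: 16.0
eef_pos: [474.2, -246.7, 78.7]
eef_rot: [3.14, -0.614, 0.001]
wrist_force: [-0.6, -0.5, -1.2]
finger_gap: 16.8
finger_force: 50.0
```

```bash
python3 look.py 10 scene wrist;python3 - <<'E'
from h import *
a=load('scene10')["frame"][220:320,260:390,::-1];b=load('wrist10')["frame"][:,:,::-1]
cv2.imwrite('pics/c10.png',np.hstack([cv2.resize(a,(400,308),interpolation=2),cv2.resize(b,(400,308))]))
E
```

```text
clock 16.1
joints [-0.751  0.24   2.079  0.897  0.525  0.094]
eef_pos [ 473.971 -247.238   77.534]
eef_rot [ 3.141 -0.613 -0.   ]
finger_gap 16.741
wrist_force [ 0.303 -1.749 -1.107]
```

View pics/c10.png

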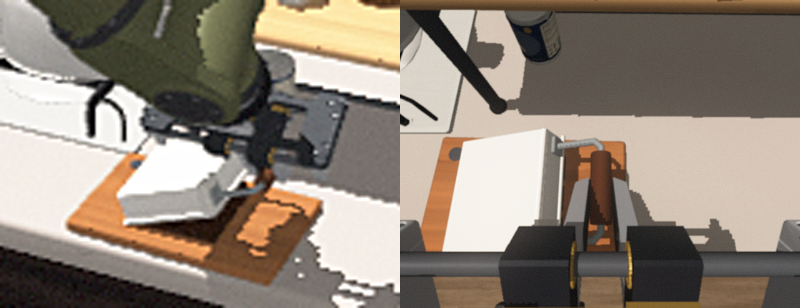

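Request:
step_arm:
  increments:
    - [[0,0,0,0,0.1,0,-0.17],[0,0,0,0,0.25,0,-0.17],[0,0,0,0,0,0,-0.17],[0,0,0,0,0,0,-0.17],[0,0,0,0,0,0,0.02]]

```text
clock: 16.6
eef_pos: [473.7, -261.0, 77.2]
eef_rot: [-3.141, -0.612, -0.001]
wrist_force: [0.0, 0.3, 0.4]
finger_gap: 46.1
finger_force: 0.0
```

Request:
step_arm:
  increments:
    - [[0,0,0,-0.23,0.05,0.33,0.02],[0,0,0,-0.23,0,0.33,0.02],[0,0,0,-0.23,0,0.33,0.02],[0,0,0,0,0,0,0.02]]

```text
clock: 17.0
eef_pos: [473.3, -262.2, 27.4]
eef_rot: [-3.139, -0.61, -0.002]
wrist_force: [-0.7, -0.9, 1.1]
finger_gap: 46.1
finger_force: 0.0
```

Request:
step_arm:
  increments:
    - [[0,0,0,0,0,0,1],[0,0,0,0,0,0,1],[0,0,0,0,0,0,1],[0,0,0,0,0,0,1]]

```text
clock: 17.4
eef_pos: [474.3, -263.1, 29.8]
eef_rot: [3.141, -0.613, -0.0]
wrist_force: [0.2, -0.3, 0.2]
finger_gap: 17.6
finger_force: 13.6
```

Request:
step_arm:
  increments:
    - [[0,0,0,0.16,-0.05,-0.226,1],[0,0,0,0.16,-0.06,-0.226,1],[0,0,0,0.16,-0.09,-0.226,1],[0,0,0,0.16,-0.12,-0.226,1],[0,0,0,0.1,-0.1,-0.135,1]]

```text
clock: 17.9
eef_pos: [474.5, -246.3, 81.2]
eef_rot: [3.14, -0.613, -0.0]
wrist_force: [-1.1, -1.8, -0.2]
finger_gap: 17.0
finger_force: 50.0
```

Request:
step_arm:
  increments:
    - [[0,0,0,0.09,-0.1,-0.135,1],[0,0,0,0.09,-0.1,-0.135,1],[0,0,0,0.1,-0.1,-0.135,1],[0,0,0,0.1,-0.168,-0.14,1],[0,0,0,0.1,-0.168,-0.14,1]]

```text
clock: 18.4
eef_pos: [474.6, -221.4, 114.8]
eef_rot: [3.139, -0.614, -0.0]
wrist_force: [-1.0, -3.7, 3.1]
finger_gap: 16.9
finger_force: 50.0
```

```bash
python3 look.py 11 scene wrist
cat > b.py <<'E'
from h import *; import sys
for n in sys.argv[1:]:
    c=load(n); w=cloud(c); f=c["frame"].astype(int)
    m=(w[...,0]>400)&(w[...,0]<540)&(w[...,1]>-275)&(w[...,1]<-50)&(w[...,2]>22)&(w[...,2]<38)
    print(n,m.sum())
    for x in range(410,540,10):
        k=m&(abs(w[...,0]-x)<5); 
        if k.any(): print(x,k.sum(),np.percentile(w[k],[5,95],axis=0).round(0)[:,1:].tolist(),np.median(f[k],axis=0))
E
python3 b.py scene11 wrist11
```

```text
clock 18.5
joints [-0.7    0.133  2.094  0.775  0.556  0.274]
eef_pos [ 474.82  -221.043  115.086]
eef_rot [ 3.139e+00 -6.150e-01  1.000e-03]
finger_gap 16.799
wrist_force [-1.001 -4.297  4.197]
scene11 296
410 2 [[-119.0, 32.0], [-106.0, 35.0]] [190.5 158.  132.5]
420 54 [[-174.0, 23.0], [-105.0, 37.0]] [172.5 170.5 164. ]
430 52 [[-203.0, 22.0], [-144.0, 30.0]] [37.5 22.  14. ]
440 37 [[-204.0, 23.0], [-147.0, 30.0]] [38. 23. 14.]
450 14 [[-196.0, 24.0], [-152.0, 28.0]] [34. 19. 10.]
460 31 [[-201.0, 22.0], [-160.0, 30.0]] [40. 24. 17.]
470 32 [[-204.0, 22.0], [-167.0, 30.0]] [37. 23. 16.]
480 10 [[-200.0, 25.0], [-165.0, 28.0]] [37.  22.  11.5]
490 14 [[-201.0, 22.0], [-176.0, 30.0]] [39. 23. 14.]
500 31 [[-204.0, 23.0], [-169.0, 31.0]] [37. 23. 16.]
510 17 [[-204.0, 23.0], [-168.0, 29.0]] [20. 10.  6.]
520 2 [[-190.0, 22.0], [-187.0, 26.0]] [81.5 46.  17.5]
wrist11 499
440 6 [[-208.0, 22.0], [-207.0, 23.0]] [42.  32.5 26. ]
450 3 [[-208.0, 22.0], [-207.0, 23.0]] [44. 30. 29.]
500 138 [[-205.0, 29.0], [-191.0, 31.0]] [55. 45. 39.]
510 277 [[-206.0, 27.0], [-191.0, 31.0]] [51. 41. 35.]
520 75 [[-207.0, 23.0], [-191.0, 30.0]] [52. 41. 35.]
```

All three bars lie on the board: tops at z = 30, at x ≈ 437, 470 and 503, near ends at y = -206. I raise the mould upright about its far edge.

Request:
step_arm:
  increments:
    - [[0,0,0,0.145,-0.29,-0.205,1],[0,0,0,0.14,-0.3,-0.2,1],[0,0,0,0.086,-0.283,-0.123,1],[0,0,0,0.086,-0.283,-0.123,1],[0,0,0,0,0,0,1]]
  newtons: 60

```text
clock: 19.0
eef_pos: [474.8, -174.3, 146.5]
eef_rot: [3.14, -0.615, 0.001]
wrist_force: [-0.3, -2.6, 5.3]
finger_gap: 16.5
finger_force: 60.0
```

Request:
step_arm:
  increments:
    - [[0,0,0,0.057,-0.305,-0.082,1],[0,0,0,0.057,-0.305,-0.082,1],[0,0,0,0.025,-0.318,-0.036,1],[0,0,0,0.025,-0.318,-0.036,1],[0,0,0,0,0,0,1]]

```text
clock: 19.5
eef_pos: [475.3, -124.7, 158.3]
eef_rot: [3.14, -0.616, 0.001]
wrist_force: [-3.9, -0.9, 14.0]
finger_gap: 16.5
finger_force: 60.0
```

Request:
step_arm:
  increments:
    - [[0,0,0,0,-0.25,0,1],[0,0,0,0,-0.25,0,1],[0,0,0,0,-0.2,0,1],[0,0,0,0,0,0,1]]

```text
clock: 19.9
eef_pos: [475.1, -96.8, 157.8]
eef_rot: [3.14, -0.615, 0.0]
wrist_force: [-4.9, -0.9, 13.0]
finger_gap: 16.5
finger_force: 60.0
```

```bash
python3 look.py 12 scene wrist; python3 b.py scene12 wrist12
```

```text
clock 20.0
joints [-0.405 -0.074  2.185  0.487  0.505  0.8  ]
eef_pos [475.066 -97.259 157.764]
eef_rot [ 3.14  -0.615  0.   ]
finger_gap 16.982
wrist_force [-5.747 -1.816 11.921]
scene12 513
420 54 [[-192.0, 22.0], [-83.0, 36.0]] [163. 160. 155.]
430 72 [[-202.0, 23.0], [-126.0, 31.0]] [39. 24. 16.]
440 49 [[-202.0, 24.0], [-131.0, 31.0]] [36. 22. 14.]
450 31 [[-196.0, 24.0], [-100.0, 34.0]] [60. 34. 26.]
460 60 [[-201.0, 22.0], [-103.0, 32.0]] [47.5 28.  18.5]
470 50 [[-201.0, 23.0], [-129.0, 30.0]] [44.5 26.5 20. ]
480 35 [[-202.0, 23.0], [-103.0, 34.0]] [66. 35. 23.]
490 55 [[-199.0, 22.0], [-99.0, 37.0]] [71. 39. 26.]
500 44 [[-204.0, 23.0], [-128.0, 30.0]] [60.  34.  19.5]
510 38 [[-202.0, 24.0], [-127.0, 28.0]] [65.5 32.  16. ]
520 25 [[-165.0, 22.0], [-99.0, 36.0]] [161. 158. 154.]
wrist12 4572
450 343 [[-203.0, 22.0], [-150.0, 30.0]] [36. 24. 18.]
460 300 [[-202.0, 22.0], [-149.0, 30.0]] [55. 31. 22.]
470 847 [[-202.0, 23.0], [-146.0, 31.0]] [65. 35. 24.]
480 855 [[-202.0, 23.0], [-143.0, 31.0]] [62. 34. 24.]
490 70 [[-203.0, 22.0], [-143.0, 28.0]] [64.5 39.  27. ]
500 940 [[-202.0, 23.0], [-138.0, 31.0]] [70. 41. 29.]
510 945 [[-202.0, 24.0], [-130.0, 31.0]] [72. 44. 32.]
520 272 [[-201.0, 22.0], [-129.0, 30.0]] [70. 44. 33.]
```

Request:
step_arm:
  increments:
    - [[0,0,0,0.03,0,-0.043,1],[0,0,0,0.05,0,-0.072,1],[0,0,0,0.1,0,-0.143,1],[0,0,0,0.15,0,-0.215,1],[0,0,0,0.15,0,-0.215,1]]

```text
clock: 20.5
eef_pos: [474.2, -96.7, 191.4]
eef_rot: [-3.142, -0.612, -0.001]
wrist_force: [-0.6, 0.5, -3.7]
finger_gap: 16.4
finger_force: 60.0
```

Request:
step_arm:
  increments:
    - [[0,0,0,0.12,0,-0.172,1],[0,0,0,0.1,-0.1,-0.143,1],[0,0,0,0,-0.2,0,1],[0,0,0,0,-0.35,0,1],[0,0,0,0,-0.4,0,1]]

```text
clock: 21.0
eef_pos: [474.1, -54.2, 206.2]
eef_rot: [-3.141, -0.613, -0.001]
wrist_force: [0.6, 0.2, -4.6]
finger_gap: 16.3
finger_force: 60.0
```

Request:
step_arm:
  increments:
    - [[0,0,0,0,-0.4,0,1],[0,0,0,0,-0.4,0,1],[0,0,0,0,-0.4,0,1],[0,0,0,0,-0.3,0,1],[0,0,0,0,-0.2,0,1]]

```text
clock: 21.5
eef_pos: [474.1, 14.4, 206.2]
eef_rot: [-3.141, -0.613, -0.0]
wrist_force: [0.6, -0.5, -4.5]
finger_gap: 16.6
finger_force: 60.0
```

Request:
step_arm:
  increments:
    - [[0,0,0,0,-0.1,0,1],[0,0,0,0,0,0,1],[0,0,0,0,0,0,1],[0,0,0,0,0,0,1],[0,0,0,0,0,0,1]]

```text
clock: 22.0
eef_pos: [474.3, 17.0, 205.9]
eef_rot: [-3.142, -0.613, -0.001]
wrist_force: [-0.3, -0.3, -3.9]
finger_gap: 16.3
finger_force: 60.0
```

```bash
python3 look.py 13 scene; python3 b.py scene13
python3 - <<'E'
from h import *
c=load('scene13'); w=cloud(c)
m=(w[...,2]>15)&(w[...,2]<150)&(w[...,0]>380)&(w[...,0]<545)&(w[...,1]>-60)&(w[...,1]<120)
for z in range(20,160,20):
    k=m&(abs(w[...,2]-z)<8); print(z,k.sum(),np.percentile(w[k],[5,95],axis=0).round(0)[:,:2].tolist() if k.any() else 0)
t=load('top0');wt=cloud(t)
for p in [(173,275),(142,275),(165,272)]: print(p,wt[p[1],p[0]].round())
E
```

```text
clock 22.05
joints [-0.061 -0.19   2.157  0.064  0.564  1.467]
eef_pos [474.277  17.056 205.928]
eef_rot [-3.142e+00 -6.130e-01 -1.000e-03]
finger_gap 16.684
wrist_force [ 1.102 -0.329 -3.73 ]
scene13 398
420 9 [[-202.0, 24.0], [-133.0, 31.0]] [41. 26. 21.]
430 65 [[-201.0, 23.0], [-129.0, 30.0]] [46. 29. 20.]
440 46 [[-204.0, 23.0], [-130.0, 31.0]] [67.5 36.5 24. ]
450 21 [[-196.0, 24.0], [-128.0, 29.0]] [69. 37. 26.]
460 51 [[-202.0, 22.0], [-130.0, 29.0]] [59. 35. 24.]
470 50 [[-203.0, 23.0], [-128.0, 30.0]] [74.5 40.5 25. ]
480 30 [[-201.0, 23.0], [-134.0, 28.0]] [73.5 38.  26.5]
490 37 [[-196.0, 22.0], [-128.0, 30.0]] [54. 33. 21.]
500 47 [[-205.0, 23.0], [-129.0, 30.0]] [72. 38. 24.]
510 39 [[-202.0, 24.0], [-128.0, 30.0]] [67. 34. 17.]
520 3 [[-188.0, 24.0], [-135.0, 26.0]] [110.  61.  32.]
20 0 0
40 0 0
60 87 [[417.0, -7.0], [518.0, 17.0]]
80 117 [[417.0, -6.0], [521.0, 23.0]]
100 126 [[416.0, -3.0], [521.0, 24.0]]
120 127 [[416.0, -3.0], [523.0, 27.0]]
140 109 [[417.0, -3.0], [521.0, 27.0]]
(173, 275) [483. 361.   8.]
(142, 275) [476. 452.  10.]
(165, 272) [478. 376.  38.]
```

Request:
step_arm:
  increments:
    - [[0,0,0,-0.129,0,0.184,1],[0,0,0,-0.129,0,0.184,1],[0,0,0,-0.129,0,0.184,1],[0,0,0,-0.129,0,0.184,1],[0,0,0,-0.129,0,0.184,1]]

```text
clock: 22.55
eef_pos: [474.2, 17.3, 159.9]
eef_rot: [-3.142, -0.612, -0.001]
wrist_force: [1.0, -0.6, -4.0]
finger_gap: 16.7
finger_force: 60.0
```

Request:
step_arm:
  increments:
    - [[0,0,0,-0.1,0,0.143,1],[0,0,0,-0.04,0,0.057,1],[0,0,0,-0.04,0,0.057,1],[0,0,0,0,0,0,1]]

```text
clock: 22.95
eef_pos: [474.3, 17.4, 148.3]
eef_rot: [-3.142, -0.612, -0.001]
wrist_force: [-1.1, -0.2, -3.6]
finger_gap: 16.6
finger_force: 60.0
```

Request:
step_arm:
  increments:
    - [[0,0,0,-0.028,0,0.04,1],[0,0,0,0,0,0,1]]

```text
clock: 23.15
eef_pos: [474.4, 17.4, 146.5]
eef_rot: [3.142, -0.613, -0.001]
wrist_force: [-0.1, 0.4, -4.6]
finger_gap: 16.8
finger_force: 60.0
```

Request:
step_arm:
  increments:
    - [[0,0,0,-0.03,0,0.043,1],[0,0,0,-0.014,0,0.02,1],[0,0,0,0,0,0,1]]

```text
clock: 23.45
eef_pos: [475.2, 17.2, 144.5]
eef_rot: [3.141, -0.616, -0.001]
wrist_force: [-2.8, -0.4, 5.9]
finger_gap: 16.9
finger_force: 60.0
```

Request:
step_arm:
  increments:
    - [[0,0,0,0.007,-0.15,-0.01,1],[0,0,0,0.007,-0.25,-0.01,1],[0,0,0,0,-0.24,0,1],[0,0,0,-0.022,-0.325,0.031,1],[0,0,0,-0.022,-0.325,0.031,1]]

```text
clock: 23.95
eef_pos: [474.5, 69.4, 141.4]
eef_rot: [-3.141, -0.613, -0.001]
wrist_force: [-0.2, -0.6, -3.2]
finger_gap: 16.8
finger_force: 60.0
```

Request:
step_arm:
  increments:
    - [[0,0,0,-0.054,-0.312,0.077,1],[0,0,0,-0.054,-0.312,0.077,1],[0,0,0,0,0,0,1]]

```text
clock: 24.25
eef_pos: [474.6, 95.0, 133.9]
eef_rot: [-3.141, -0.613, 0.001]
wrist_force: [-0.6, 0.9, 0.1]
finger_gap: 16.7
finger_force: 60.0
```

```bash
python3 look.py 14 scene
python3 - <<'E'
from h import *
c=load('scene14'); w=cloud(c)
m=(w[...,2]>5)&(w[...,2]<150)&(w[...,0]>380)&(w[...,0]<545)&(w[...,1]>-50)&(w[...,1]<160)
for z in range(15,160,20):
    k=m&(abs(w[...,2]-z)<6); print(z,k.sum(),np.percentile(w[k],[5,95],axis=0).round(0)[:,:2].tolist() if k.any() else 0)
E
```

```text
clock 24.3
joints [ 0.177 -0.03   2.211 -0.283  0.368  1.981]
eef_pos [474.626  94.431 134.057]
eef_rot [-3.141e+00 -6.130e-01  1.000e-03]
finger_gap 16.641
wrist_force [-0.431  1.125  1.061]
15 144 [[419.0, 10.0], [521.0, 43.0]]
35 119 [[416.0, 20.0], [523.0, 55.0]]
55 125 [[417.0, 32.0], [522.0, 67.0]]
75 127 [[417.0, 43.0], [522.0, 78.0]]
95 118 [[417.0, 52.0], [517.0, 80.0]]
115 17 [[430.0, 82.0], [512.0, 89.0]]
135 46 [[431.0, 76.0], [465.0, 108.0]]
155 1 [[452.0, 105.0], [452.0, 105.0]]
```

The last joint nears its limit (1.98 of 2.55) as the handle goes towards +y, so I work out its course before going on.

```bash
cat > k.py <<'E'
import numpy as np
from scipy.optimize import least_squares
from scipy.spatial.transform import Rotation as R
D=[([-1.28458581,.300462669,1.52158636,0,1.32066706,-.0666],[190,-515.9,204.9],[-3.1405,0,.3528]),
([-0.811,0.192,1.931,0.725,0.693,0.268],[488.5,-294.7,148.9],[3.141,-.626,-.002]),
([-0.831,0.387,2.015,1.012,0.524,-0.104],[473.6,-294.3,34.55],[-3.141,-.613,-.001]),
([-0.898,0.147,1.802,0.621,0.882,0.347],[472.8,-339.2,216],[-3.141,-.612,-.001]),
([-0.368,-0.105,2.185,0.428,0.52,0.889],[473.4,-83.4,167.8],[3.141,-.613,-.001]),
([-0.748,0.252,2.085,0.92,0.514,0.07],[473.6,-245.3,70.8],[-3.141,-.612,-.001]),
([-0.061,-0.19,2.157,0.064,0.564,1.467],[474.3,17.1,205.9],[-3.142,-.613,-.001]),
([0.177,-0.03,2.211,-0.283,0.368,1.981],[474.6,94.4,134.1],[-3.141,-.613,.001])]
def ik(p,pos,Rm):
    L,h,l1,l2,a2,a3=p; wc=np.array(pos)-L*Rm[:,2]; r=np.hypot(wc[0],wc[1]); z=wc[2]-h
    j1=np.arctan2(wc[1],wc[0]); d=np.hypot(r,z)
    inner=np.arccos(np.clip((l1*l1+l2*l2-d*d)/(2*l1*l2),-1,1)); A=np.arctan2(r,z)
    j2=A-np.arccos(np.clip((l1*l1+d*d-l2*l2)/(2*l1*d),-1,1))+a2; j3=np.pi-inner+a3
    W=(R.from_euler('z',j1)*R.from_euler('y',j2+j3)).inv()*R.from_matrix(Rm)
    M=W.as_matrix(); j5=np.arccos(M[2,2]); j4=np.arctan2(M[1,2],M[0,2]); j6=np.arctan2(M[2,1],-M[2,0])
    return np.array([j1,j2,j3,j4,j5,j6])
def rot(e): return R.from_euler('xyz',e).as_matrix()
def f(p): return np.concatenate([(ik(p,q,rot(e))-j)[:3] for j,q,e in D])
s=min((least_squares(f,[l,h,500,500,0,0]) for l in(200,300) for h in(200,400,600)),key=lambda s:s.cost); p=s.x
E
python3 - <<'E'
from k import *
print(p.round(3),s.cost); off=[]
for j,q,e in D: d=ik(p,q,rot(e))-j; print(d.round(3)); off.append(d[5])
o=np.arctan2(np.mean(np.sin(off)),np.mean(np.cos(off)))
for yaw in (0,.1,.2,.35):
  Rm=R.from_euler('z',yaw).as_matrix()@rot([np.pi,-.613,0])
  for pos in ([474,95,134],[474,113,62],[474,126,17],[474,150,62],[474,163,17],[520,126,17]):
    j=ik(p,pos,Rm); j[5]-=o; j[5]=(j[5]+np.pi)%(2*np.pi)-np.pi; print(yaw,pos,j.round(2))
E
```

```text
[ 3.36867e+02  2.61004e+02  4.81619e+02  4.75231e+02  6.50000e-02
 -2.32000e-01] 0.02545915488839226
[ 0.067  0.002 -0.015  0.     0.013  1.637]
[ 0.021 -0.003  0.014  0.004 -0.02   1.58 ]
[ 0.02   0.013  0.011  0.042 -0.024  1.54 ]
[ 1.60e-02 -1.00e-02  1.70e-02 -1.00e-03 -1.40e-02  1.58e+00]
[ 0.079 -0.004 -0.011 -0.087 -0.012  1.714]
[ 0.029  0.013  0.004  0.021 -0.027  1.569]
[ 0.123 -0.012 -0.012 -0.13   0.023 -4.502]
[ 1.460e-01  1.000e-03 -8.000e-03 -1.790e-01  5.100e-02 -4.429e+00]
0 [474, 95, 134] [ 0.33 -0.03  2.2  -0.47  0.42  2.19]
0 [474, 113, 62] [ 0.38  0.17  2.25 -0.98  0.26  2.76]
0 [474, 126, 17] [ 0.42  0.31  2.25 -1.54  0.24 -2.91]
0 [474, 150, 62] [ 0.49  0.2   2.21 -1.01  0.33  2.88]
0 [474, 163, 17] [ 0.53  0.33  2.22 -1.42  0.3  -2.94]
0 [520, 126, 17] [ 0.37  0.37  2.16 -1.41  0.21 -3.09]
0.1 [474, 95, 134] [ 0.26 -0.04  2.21 -0.26  0.37  1.86]
0.1 [474, 113, 62] [ 0.32  0.16  2.26 -0.8   0.18  2.46]
0.1 [474, 126, 17] [ 0.36  0.3   2.27 -1.73  0.15 -2.85]
0.1 [474, 150, 62] [ 0.43  0.18  2.23 -0.93  0.24  2.68]
0.1 [474, 163, 17] [ 0.47  0.32  2.23 -1.54  0.21 -2.95]
0.1 [520, 126, 17] [ 0.32  0.36  2.17 -1.5   0.12 -3.12]
0.2 [474, 95, 134] [ 0.2  -0.04  2.22  0.01  0.36  1.48]
0.2 [474, 113, 62] [ 0.26  0.15  2.26 -0.28  0.12  1.81]
0.2 [474, 126, 17] [ 0.3   0.3   2.27 -2.19  0.07 -2.53]
0.2 [474, 150, 62] [ 0.37  0.17  2.24 -0.68  0.16  2.31]
0.2 [474, 163, 17] [ 0.41  0.31  2.25 -1.74  0.12 -2.88]
0.2 [520, 126, 17] [ 0.26  0.36  2.18 -1.68  0.03 -3.07]
0.35 [474, 95, 134] [ 0.1  -0.04  2.21  0.38  0.4   0.92]
0.35 [474, 113, 62] [0.16 0.16 2.26 0.74 0.16 0.59]
0.35 [474, 126, 17] [ 0.2   0.3   2.27  1.98  0.09 -0.62]
0.35 [474, 150, 62] [0.28 0.17 2.24 0.34 0.12 1.09]
0.35 [474, 163, 17] [ 0.32  0.31  2.25  2.66  0.04 -1.2 ]
0.35 [520, 126, 17] [ 0.17  0.36  2.17  1.53  0.1  -0.19]
```

```bash
python3 - <<'E'
s=open('k.py').read()
s=s.replace("L,h,l1,l2,a2,a3=p; wc","L,h,l1,l2,a2,a3,dd=p; wc").replace("r=np.hypot(wc[0],wc[1]); z","r0=np.hypot(wc[0],wc[1]); r=np.sqrt(max(r0*r0-dd*dd,1)); z").replace("j1=np.arctan2(wc[1],wc[0]);","j1=np.arctan2(wc[1],wc[0])-np.arcsin(dd/r0);").replace("500,500,0,0]","500,500,0,0,dq]").replace("for l in(200,300)","for l in(200,300) for dq in (-40,0,40)")
s=s.replace("-j)[:3] for","-j)[:5] for")
s+='''
o=np.mean([(ik(p,q,rot(e))-j)[5]%(2*np.pi) for j,q,e in D])
'''
open('k.py','w').write(s)
E
cat > t.py <<'E'
from k import *
print(p.round(3),s.cost)
for j,q,e in D: print((ik(p,q,rot(e))-j).round(3))
for lean in (.613,.3,.9):
 for yaw in (0,.2,.35):
  Rm=R.from_euler('z',yaw).as_matrix()@rot([np.pi,-lean,0])
  for pos in ([474,113,62],[474,126,17],[474,163,17]):
    j=ik(p,pos,Rm); j[5]-=o; j[5]=(j[5]+np.pi)%(2*np.pi)-np.pi; print(lean,yaw,pos,j.round(2))
E
python3 t.py
```

```text
k.py:14: RuntimeWarning: invalid value encountered in arcsin
  j1=np.arctan2(wc[1],wc[0])-np.arcsin(dd/r0); d=np.hypot(r,z)
Traceback (most recent call last):
  File "t.py", line 1, in <module>
    from k import *
  File "k.py", line 22, in <module>
    s=min((least_squares(f,[l,h,500,500,0,0,dq]) for l in(200,300) for dq in (-40,0,40) for h in(200,400,600)),key=lambda s:s.cost); p=s.x
  File "k.py", line 22, in <genexpr>
    s=min((least_squares(f,[l,h,500,500,0,0,dq]) for l in(200,300) for dq in (-40,0,40) for h in(200,400,600)),key=lambda s:s.cost); p=s.x
           ~~~~~~~~~~~~~^^^^^^^^^^^^^^^^^^^^^^^^
  File "k.py", line 21, in f
    def f(p): return np.concatenate([(ik(p,q,rot(e))-j)[:5] for j,q,e in D])
                                      ~~^^^^^^^^^^^^
  File "k.py", line 17, in ik
    W=(R.from_euler('z',j1)*R.from_euler('y',j2+j3)).inv()*R.from_matrix(Rm)
       ~~~~~~~~~~~~~~~~~~~~^~~~~~~~~~~~~~~~~~~~~~~~
  File "scipy/spatial/transform/_rotation.pyx", line 2692, in scipy.spatial.transform._rotation.Rotation.__mul__
  File "scipy/spatial/transform/_rotation.pyx", line 870, in scipy.spatial.transform._rotation.Rotation.__init__
ValueError: Found zero norm quaternions in `quat`.
```

```bash
python3 - <<'E'
s=open('k.py').read()
head=s[:s.index('def ik')]
open('k.py','w').write(head+'''
E=lambda a,t:R.from_euler(a,t).as_matrix()
def mats(j): 
    A=E('z',j[0]);B=A@E('y',j[1]);C=B@E('y',j[2]);F=C@E('z',j[3])@E('y',j[4]); return A,B,C,F
def rot(e): return R.from_euler('xyz',e).as_matrix()
A=[];b=[]
for j,q,e in D:
    M=mats(j); A.append(np.c_[M[0][:,1],M[0][:,2],M[1][:,0],M[1][:,2],M[2][:,0],M[2][:,2],M[3][:,2]]); b.append(q)
A=np.vstack(A);b=np.concatenate(b); L=np.linalg.lstsq(np.r_[A,.02*np.eye(7)],np.r_[b,0,260,0,480,0,240,240]*np.r_[np.ones(len(b)),.02*np.ones(7)],rcond=None)[0]
# tool roll sense: R = F * Rz(sg*j6+c)
cs=[]
def fk(j):
    M=mats(j); p=np.c_[M[0][:,1],M[0][:,2],M[1][:,0],M[1][:,2],M[2][:,0],M[2][:,2],M[3][:,2]]@L
    return p,M[3]@E('z',sg*j[5]+c)
for sg in (1,-1):
    cc=[R.from_matrix(mats(j)[3].T@rot(e)).as_rotvec()[2]-sg*j[5] for j,q,e in D]
    z=np.exp(1j*np.array(cc)); cs.append((abs(z.mean()),sg,np.angle(z.mean())))
_,sg,c=max(cs)
def ik(pos,Rm,j0):
    g=lambda j:np.r_[(fk(j)[0]-pos)/100,R.from_matrix(fk(j)[1].T@Rm).as_rotvec()]
    s=least_squares(g,j0); return s.x,s.cost
''')
E
cat > t.py <<'E'
from k import *
print(L.round(1),cs)
for j,q,e in D: print((fk(j)[0]-q).round(1),R.from_matrix(fk(j)[1].T@rot(e)).as_rotvec().round(3))
j0=D[-1][0]
for yaw in (0,.15,.3,.45):
  Rm=R.from_euler('z',yaw).as_matrix()@rot([np.pi,-.613,0]); j=j0
  for pos in ([474,95,134],[474,113,62],[474,126,17],[474,150,62],[474,163,17]):
    j,cst=ik(np.array(pos),Rm,j); print(yaw,pos,j.round(2),round(cst,5))
E
python3 t.py
```

```text
[3.660e+01 2.206e+02 2.000e-01 4.245e+02 4.060e+01 4.471e+02 2.707e+02] [(np.float64(0.9999998969702738), 1, np.float64(1.5706360504532086)), (np.float64(0.3826867327091897), -1, np.float64(2.0467113940006962))]
[-0.   0.  -0.1] [-0. -0.  0.]
[-0.   0.2 -0.2] [-0.001  0.001  0.   ]
[ 0.   0.  -0.1] [ 0.     0.001 -0.   ]
[-0.1 -0.2  0.2] [ 0.001 -0.001 -0.   ]
[ 0.  -0.1  0.2] [-0. -0.  0.]
[0.1 0.2 0. ] [-0. -0. -0.]
[-0.2 -0.1  0.1] [-0.     0.001  0.001]
[ 0.2  0.1 -0. ] [ 0.    -0.    -0.001]
0 [474, 95, 134] [ 0.18 -0.03  2.21 -0.29  0.37  1.99] 0.0
0 [474, 113, 62] [ 0.23  0.15  2.25 -0.76  0.19  2.51] 0.0
0 [474, 126, 17] [ 0.27  0.28  2.25 -1.49  0.15  3.28] 0.0
0 [474, 150, 62] [ 0.34  0.18  2.21 -0.87  0.25  2.71] 0.0
0 [474, 163, 17] [ 0.37  0.31  2.21 -1.38  0.21  3.25] 0.0
0.15 [474, 95, 134] [ 0.11 -0.04  2.22  0.07  0.35  1.47] 0.0
0.15 [474, 113, 62] [ 0.16  0.14  2.26 -0.06  0.13  1.64] 0.0
0.15 [474, 126, 17] [ 0.2   0.27  2.27  1.28 -0.03  0.33] 0.0
0.15 [474, 150, 62] [ 0.27  0.16  2.23  2.67 -0.15 -1.  ] 0.0
0.15 [474, 163, 17] [ 0.31  0.29  2.23  1.66 -0.09  0.04] 0.0
0.3 [474, 95, 134] [ 0.04 -0.04  2.22  0.4   0.39  0.98] 0.0
0.3 [474, 113, 62] [0.09 0.14 2.26 0.72 0.18 0.69] 0.0
0.3 [474, 126, 17] [ 0.13  0.27  2.27  1.61  0.1  -0.18] 0.0
0.3 [474, 150, 62] [0.2  0.16 2.24 0.4  0.14 1.09] 0.0
0.3 [474, 163, 17] [ 0.24  0.29  2.24  1.58  0.03 -0.06] 0.0
0.45 [474, 95, 134] [-0.03 -0.02  2.21  0.61  0.48  0.61] 0.0
0.45 [474, 113, 62] [0.03 0.15 2.25 0.96 0.29 0.28] 0.0
0.45 [474, 126, 17] [ 0.06  0.28  2.26  1.44  0.22 -0.19] 0.0
0.45 [474, 150, 62] [0.13 0.16 2.23 0.86 0.24 0.46] 0.0
0.45 [474, 163, 17] [ 0.17  0.29  2.24  1.46  0.16 -0.11] 0.0
```

```bash
cat > t2.py <<'E'
from k import *
lim=np.array([[-3.03,3.03],[-.79,2.21],[.23,2.52],[-1.04,4.18],[0,3.07],[-2.55,2.55]])
for yaw,x in ((.3,499),(.35,502),(.4,504)):
  Rm=E('z',yaw)@rot([np.pi,-.613,0]); v=np.array([-np.sin(yaw),np.cos(yaw),0]); j=np.array(D[-1][0]); S=np.array([x,-12,145.])
  j,_=ik(S+[0,0,30],E('z',0)@rot([np.pi,-.613,0]),j)
  print(yaw,'unyawed',j.round(2))
  for th in (0,20,40,60,72,80,85,90):
    t=np.radians(th); pos=S+v*(146*np.sin(t)+18*(1-np.cos(t)))+[0,0,146*np.cos(t)+18*np.sin(t)-146]
    j,cst=ik(pos,Rm,j); print(th,pos.round(),j.round(2),round(cst,5),'BAD' if ((j<lim[:,0])|(j>lim[:,1])).any() else '')
E
python3 t2.py
```

```text
0.3 unyawed [-0.14 -0.08  2.14  0.18  0.48  1.3 ]
0 [499. -12. 145.] [-0.27  0.    2.15  0.64  0.55  0.53] 0.0 
20 [484.  37. 142.] [-0.14 -0.04  2.2   0.55  0.48  0.7 ] 0.0 
40 [470.  82. 122.] [-0.   -0.03  2.24  0.49  0.38  0.86] 0.0 
60 [459. 117.  88.] [0.11 0.04 2.28 0.48 0.24 0.95] 0.0 
72 [454. 133.  61.] [0.16 0.11 2.3  0.58 0.15 0.88] 0.0 
80 [452. 140.  42.] [0.18 0.16 2.31 0.84 0.09 0.63] 0.0 
85 [451. 143.  30.] [0.19 0.2  2.31 1.27 0.06 0.21] 0.0 
90 [451. 145.  17.] [ 0.2   0.24  2.31  1.94  0.06 -0.46] 0.0 
0.35 unyawed [-0.14 -0.07  2.14  0.18  0.48  1.3 ]
0 [502. -12. 145.] [-0.28  0.02  2.13  0.67  0.58  0.45] 0.0 
20 [485.  36. 142.] [-0.16 -0.03  2.19  0.61  0.51  0.6 ] 0.0 
40 [468.  80. 122.] [-0.03 -0.03  2.24  0.57  0.41  0.72] 0.0 
60 [456. 115.  88.] [0.08 0.04 2.29 0.62 0.27 0.75] 0.0 
72 [450. 130.  61.] [0.13 0.1  2.31 0.78 0.18 0.62] 0.0 
80 [448. 137.  42.] [0.15 0.16 2.32 1.06 0.13 0.35] 0.0 
85 [446. 140.  30.] [0.16 0.19 2.32 1.38 0.11 0.04] 0.0 
90 [446. 142.  17.] [ 0.17  0.23  2.33  1.77  0.11 -0.35] 0.0 
0.4 unyawed [-0.14 -0.07  2.13  0.18  0.47  1.3 ]
0 [504. -12. 145.] [-0.3   0.03  2.12  0.69  0.62  0.37] 0.0 
20 [484.  35. 142.] [-0.18 -0.02  2.18  0.65  0.55  0.5 ] 0.0 
40 [466.  78. 122.] [-0.06 -0.03  2.24  0.64  0.44  0.6 ] 0.0 
60 [451. 113.  88.] [0.05 0.03 2.3  0.72 0.3  0.59] 0.0 
72 [445. 127.  61.] [0.1  0.09 2.32 0.9  0.22 0.43] 0.0 
80 [442. 134.  42.] [0.12 0.15 2.33 1.16 0.17 0.19] 0.0 
85 [441. 137.  30.] [ 0.13  0.18  2.34  1.4   0.16 -0.05] 0.0 
90 [440. 139.  17.] [ 0.14  0.22  2.34  1.68  0.15 -0.33] 0.0
```

The arm model fits to 0.2 mm. Laying the mould down with the tool yawed 20 degrees keeps all joints in range. I put it upright again, lift it, shift it and yaw it.

Request:
step_arm:
  increments:
    - [[0,0,0,0.054,0.25,-0.077,1],[0,0,0,0.054,0.312,-0.077,1],[0,0,0,0.03,0.325,-0.043,1],[0,0,0,0.03,0.325,-0.043,1],[0,0,0,0.01,0.3,-0.014,1]]

```text
clock: 24.8
eef_pos: [474.2, 32.3, 146.4]
eef_rot: [-3.142, -0.613, -0.001]
wrist_force: [-0.8, 1.2, -3.8]
finger_gap: 16.4
finger_force: 60.0
```

Request:
step_arm:
  increments:
    - [[0,0,0,0.01,0.25,-0.014,1],[0,0,0,0.08,0.15,-0.115,1],[0,0,0,0.1,0,-0.143,1],[0,0,0,0.1,0,-0.143,1],[0,0,0,0.08,0,-0.115,1]]

```text
clock: 25.3
eef_pos: [474.3, 17.5, 172.8]
eef_rot: [3.142, -0.613, -0.001]
wrist_force: [0.2, 1.0, -4.9]
finger_gap: 16.3
finger_force: 60.0
```

Request:
step_arm:
  increments:
    - [[0,0,0,0.1,0.12,0.07,1],[0,0,0,0.15,0.2,0.1,1],[0,0,0,0.15,0.2,0.1,1],[0,0,0,0.1,0.15,0.07,1],[0,0,0,0.05,0.055,0.05,1]]

```text
clock: 25.8
eef_pos: [501.7, -12.1, 171.7]
eef_rot: [3.142, -0.612, -0.001]
wrist_force: [0.2, -0.7, -4.3]
finger_gap: 16.7
finger_force: 60.0
```

Request:
step_arm:
  increments:
    - [[0.051,0,-0.073,0,0,0,1],[0.051,0,-0.073,0,0,0,1],[0.051,0,-0.073,0,0,0,1],[0.051,0,-0.073,0,0,0,1],[0.051,0,-0.073,0,0,0,1]]

```text
clock: 26.3
eef_pos: [501.3, -11.5, 171.8]
eef_rot: [3.14, -0.613, 0.353]
wrist_force: [0.4, 0.4, -4.0]
finger_gap: 16.2
finger_force: 60.0
```

Request:
step_arm:
  increments:
    - [[0,0,0,0,0,0,1],[0,0,0,0,0,0,1],[0,0,0,0,0,0,1]]

```text
clock: 26.6
eef_pos: [501.1, -11.4, 171.8]
eef_rot: [3.14, -0.612, 0.348]
wrist_force: [-0.4, -0.1, -3.9]
finger_gap: 16.6
finger_force: 60.0
```

```bash
python3 look.py 15 scene
python3 - <<'E'
from h import *
c=load('scene15'); w=cloud(c)
m=(w[...,2]>5)&(w[...,2]<150)&(w[...,0]>380)&(w[...,0]<565)&(w[...,1]>-70)&(w[...,1]<100)
for z in range(15,160,20):
    k=m&(abs(w[...,2]-z)<6); print(z,k.sum(),np.percentile(w[k],[5,95],axis=0).round(0)[:,:2].tolist() if k.any() else 0)
k=m&(w[...,2]>40)&(w[...,2]<100); print(cv2.minAreaRect(w[k][:,:2].astype(np.float32)))
E
```

```text
clock 26.65
joints [-0.281 -0.032  2.106  0.601  0.639  0.53 ]
eef_pos [501.109 -11.341 171.861]
eef_rot [ 3.14  -0.612  0.349]
finger_gap 16.564
wrist_force [ 0.078 -0.168 -4.374]
15 102 [[408.0, -69.0], [533.0, -56.0]]
35 73 [[444.0, -49.0], [551.0, -14.0]]
55 54 [[444.0, -46.0], [551.0, -12.0]]
75 55 [[444.0, -46.0], [550.0, -10.0]]
95 56 [[443.0, -45.0], [551.0, -10.0]]
115 45 [[443.0, -46.0], [543.0, -13.0]]
135 33 [[452.0, -39.0], [538.0, 3.0]]
155 2 [[459.0, -28.0], [460.0, -25.0]]
((497.61688232421875, -15.64093017578125), (114.22948455810547, 37.86690902709961), 19.81359100341797)
```

Request:
step_arm:
  increments:
    - [[0,0,0,-0.08,-0.15,0.115,1],[0,0,0,-0.1,-0.15,0.143,1],[0,0,0,-0.1,0,0.143,1],[0,0,0,-0.06,0,0.086,1],[0,0,0,-0.02,0,0.03,1]]

```text
clock: 27.15
eef_pos: [497.0, -0.2, 146.0]
eef_rot: [3.141, -0.612, 0.349]
wrist_force: [-0.3, 0.2, -3.5]
finger_gap: 16.5
finger_force: 60.0
```

Request:
step_arm:
  increments:
    - [[0,0,0,-0.014,0,0.02,1],[0,0,0,0,0,0,1]]

```text
clock: 27.35
eef_pos: [497.3, -0.4, 145.7]
eef_rot: [3.14, -0.612, 0.349]
wrist_force: [-0.4, 0.6, -3.7]
finger_gap: 16.6
finger_force: 60.0
```

Request:
step_arm:
  increments:
    - [[0,0,0,-0.014,0,0.02,1],[0,0,0,0,-0.15,0,1],[0,0,0,0.007,-0.25,-0.01,1],[0,0,0,0,-0.24,0,1],[0,0,0,-0.022,-0.32,0.031,1]]

```text
clock: 27.85
eef_pos: [484.4, 36.1, 144.6]
eef_rot: [3.14, -0.614, 0.349]
wrist_force: [-3.0, -0.6, 8.0]
finger_gap: 16.5
finger_force: 60.0
```

Request:
step_arm:
  increments:
    - [[0,0,0,-0.022,-0.32,0.031,1],[0,0,0,-0.054,-0.312,0.077,1],[0,0,0,-0.054,-0.312,0.077,1],[0,0,0,0,0,0,1]]

```text
clock: 28.25
eef_pos: [472.4, 72.9, 137.4]
eef_rot: [3.139, -0.618, 0.351]
wrist_force: [-9.4, 4.7, 20.9]
finger_gap: 16.9
finger_force: 60.1
```

Request:
step_arm:
  increments:
    - [[0,0,0,-0.083,-0.29,0.118,1],[0,0,0,-0.083,-0.29,0.118,1],[0,0,0,-0.113,-0.256,0.162,1],[0,0,0,-0.113,-0.256,0.162,1],[0,0,0,0,0,0,1]]

```text
clock: 28.75
eef_pos: [456.6, 114.3, 108.7]
eef_rot: [3.141, -0.616, 0.352]
wrist_force: [-2.8, 7.4, 7.8]
finger_gap: 16.3
finger_force: 60.0
```

Request:
step_arm:
  increments:
    - [[0,0,0,-0.12,-0.24,0.18,1],[0,0,0,-0.136,-0.23,0.195,1],[0,0,0,-0.185,-0.2,0.265,1],[0,0,0,-0.185,-0.2,0.265,1],[0,0,0,0,0,0,1]]

```text
clock: 29.25
eef_pos: [444.0, 145.8, 62.4]
eef_rot: [3.141, -0.611, 0.351]
wrist_force: [0.2, 0.2, -1.8]
finger_gap: 16.8
finger_force: 60.0
```

Request:
step_arm:
  increments:
    - [[0,0,0,-0.1,-0.08,0.143,1],[0,0,0,-0.1,-0.06,0.143,1],[0,0,0,-0.1,-0.04,0.143,1],[0,0,0,-0.08,-0.03,0.115,1],[0,0,0,0,0,0,1]]

```text
clock: 29.75
eef_pos: [442.1, 153.2, 37.0]
eef_rot: [3.141, -0.613, 0.349]
wrist_force: [-0.1, 1.7, -0.9]
finger_gap: 16.5
finger_force: 60.0
```

```bash
python3 look.py 16 scene; python3 b.py scene16
python3 - <<'E'
from h import *
c=load('scene16'); w=cloud(c); f=c["frame"].astype(int)
m=(w[...,2]>24)&(w[...,2]<80)&(w[...,0]>380)&(w[...,0]<565)&(w[...,1]>-50)&(w[...,1]<150)&(f.min(-1)>110)
q=w[m]; print(m.sum(),np.percentile(q,[2,50,98],axis=0).round(0).tolist())
A=np.c_[q[:,:2],np.ones(len(q))]; print(np.linalg.lstsq(A,q[:,2],rcond=None)[0])
E
```

```text
clock 29.8
joints [0.208 0.169 2.321 1.089 0.091 0.367]
eef_pos [442.245 153.172  37.289]
eef_rot [ 3.141 -0.613  0.35 ]
finger_gap 16.769
wrist_force [-0.641  1.269 -0.701]
scene16 393
420 7 [[-193.0, 22.0], [-134.0, 32.0]] [56. 33. 20.]
430 69 [[-202.0, 22.0], [-127.0, 31.0]] [65. 35. 24.]
440 46 [[-200.0, 24.0], [-128.0, 30.0]] [75. 40. 26.]
450 22 [[-199.0, 23.0], [-131.0, 29.0]] [72.5 39.5 25. ]
460 52 [[-197.0, 22.0], [-130.0, 31.0]] [61. 33. 24.]
470 51 [[-204.0, 23.0], [-131.0, 30.0]] [75. 39. 24.]
480 27 [[-199.0, 23.0], [-132.0, 29.0]] [78. 43. 27.]
490 30 [[-204.0, 23.0], [-131.0, 29.0]] [49.5 31.5 21.5]
500 48 [[-201.0, 22.0], [-127.0, 30.0]] [74. 40. 27.]
510 38 [[-204.0, 23.0], [-130.0, 29.0]] [64.  32.5 18.5]
520 3 [[-196.0, 24.0], [-157.0, 26.0]] [86. 38. 18.]
621 [[406.0, 4.0, 25.0], [459.0, 69.0, 33.0], [531.0, 130.0, 50.0]]
[-3.94214762e-02  7.87675431e-02  4.74464413e+01]
```

Request:
step_arm:
  increments:
    - [[0,0,0,-0.03,-0.01,0.043,1],[0,0,0,-0.03,-0.01,0.043,1],[0,0,0,-0.03,0,0.043,1],[0,0,0,-0.03,0,0.043,1],[0,0,0,0,0,0,1]]

```text
clock: 30.3
eef_pos: [442.0, 153.9, 28.9]
eef_rot: [3.141, -0.614, 0.35]
wrist_force: [0.2, 0.6, -2.3]
finger_gap: 16.4
finger_force: 60.0
```

Request:
step_arm:
  increments:
    - [[0,0,0,0,0,0,0.02],[0,0,0,0,0,0,0.02],[0,0,0,0,0,0,0.02],[0,0,0,0,0,0,0.02],[0,0,0,0,0,0,0.02]]

```text
clock: 30.8
eef_pos: [441.7, 153.7, 28.3]
eef_rot: [3.14, -0.613, 0.35]
wrist_force: [-0.5, -0.1, 0.0]
finger_gap: 45.9
finger_force: 0.0
```

Request:
step_arm:
  increments:
    - [[0,0,0,0,0,-0.2,0.02],[0,0,0,0,0,-0.3,0.02],[0,0,0,0,0,-0.3,0.02],[0,0,0,0,0,-0.3,0.02],[0,0,0,0,0,-0.3,0.02]]

```text
clock: 31.3
eef_pos: [412.2, 143.1, 72.8]
eef_rot: [3.141, -0.612, 0.35]
wrist_force: [-0.0, 0.7, 0.8]
finger_gap: 46.3
finger_force: 0.0
```

Request:
step_arm:
  increments:
    - [[0,0,0,0.2,0,-0.4,0.02],[0,0,0,0.3,0,-0.4,0.02],[0,0,0,0.3,0,-0.4,0.02],[0,0,0,0.2,0,-0.4,0.02],[0,0,0,0,0,0,0.02]]

```text
clock: 31.8
eef_pos: [409.5, 142.0, 150.0]
eef_rot: [3.14, -0.617, 0.35]
wrist_force: [0.9, -0.3, 0.4]
finger_gap: 46.3
finger_force: 0.0
```

```bash
python3 look.py 17 wrist scene top
python3 - <<'E'
from h import *
fr=[load(n)["frame"][:,:,::-1] for n in ('scene17','top17')]
cv2.imwrite('pics/c17.png',np.vstack([np.hstack([cv2.resize(fr[0][210:330,220:400],(400,280)),cv2.resize(fr[1][230:340,230:420],(400,280))]),cv2.resize(load('wrist17')["frame"][150:,:,::-1],(800,320))]))
E
```

```text
clock 31.95
joints [ 0.194 -0.205  2.323  0.217  0.425  1.244]
eef_pos [408.361 141.887 146.963]
eef_rot [ 3.141 -0.612  0.35 ]
finger_gap 45.791
wrist_force [0.492 0.841 0.277]
```

View pics/c17.png

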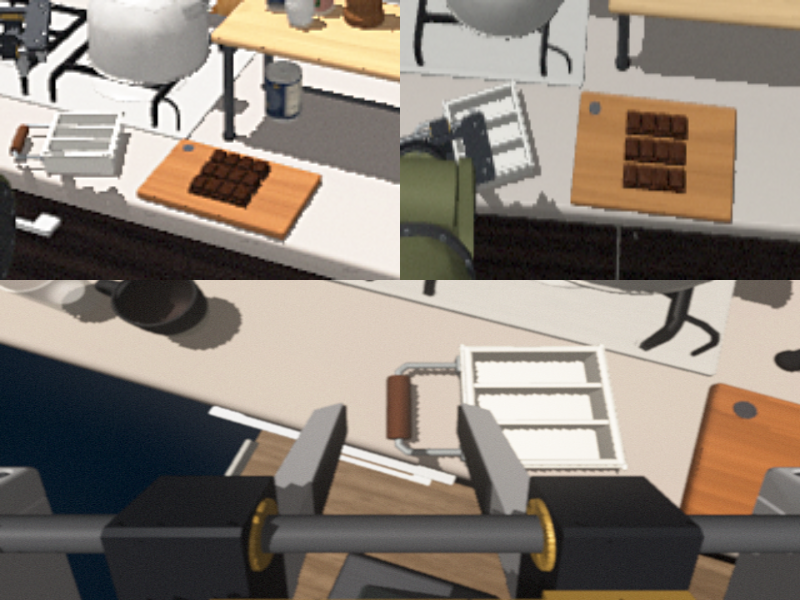

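The last picture shows three bars flat on the board and the empty mould lying right way up to the left of it. The gripper is clear of everything.

```bash
python3 -c "
from cell import workorder
print(workorder.sign_off())"
```

```text
the job is handed in; nothing more can be done
None
```

The job is handed in at about 32 s of the 72 s allowed: all three bars lie flat on the board, and the empty mould lies right way up on the worktop to its left, yawed about 20 degrees; I saw nothing else disturbed.

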